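# Tip two vial crates, push the stamped one to the dispatch line

### The job

One of the two white vial crates carries a stamp on its underside. With the fingers, and without gripping or lifting anything, tip first one crate and then the other over backwards, away from the robot, so that each lies on its far side with its underside facing the robot; once both lie there, push the stamped one, still lying, away from the robot until it lies across the white dispatch line with the line right under its middle. Leave the other crate where it fell, short of the line, and do not disturb the other things.

Things in the scene. Friction and masses are not known exactly. Their poses are not given: they have to be found in the camera images.
- crate_a: One of two outwardly identical open-topped white plastic vial crates, empty, about 0.16 kg, upright at the start left of the round heating pot. 40 mm deep (own x), 66 mm wide (own y), 76 mm high; walls 3 mm, two thin partitions make three cells side by side. Origin: centre of its flat underside. Own z points to the open top, own x away from the robot at the start (turned at most 0.12 rad).
- crate_b: One of two outwardly identical open-topped white plastic vial crates, empty, about 0.16 kg, upright at the start left of the round heating pot. 40 mm deep (own x), 66 mm wide (own y), 76 mm high; walls 3 mm, two thin partitions make three cells side by side. Origin: centre of its flat underside. Own z points to the open top, own x away from the robot at the start (turned at most 0.12 rad).
- crate_a_mid (a point): middle of crate_a: on its own z axis, 38 mm above its underside; 38 mm above the worktop standing, 20 mm lying. A push near the top of the near side tips the crate about its far bottom edge (friction on the worktop 0.5 to 0.72); past some 30 degrees it falls onto its far side, underside facing the robot, own x down, own z away from the robot, 40 mm high and 76 mm long.
- crate_b_mid (a point): middle of crate_b, likewise
- stamp (a point): centre of the stamp, a bold black oblong frame 54x32 mm with a diagonal cross in it, inked in the middle of the underside of one of the two crates (it coincides with that crate's origin; the other crate's underside is blank)
- dispatch_line: straight strip of flat white tape on the worktop (no thickness to feel), 18 mm wide, 310 mm long, beyond both crates, running left to right and under a blue foot of the stirrer (foot 58 mm high, y 0.165 to 0.211 from x 0.46 on; on its right the lane to the heating pot is free for y 0.05 to 0.16, on its left the lane is free for y 0.22 to 0.36). Origin: its centre; own x points across it, away from the robot; own y along it
- weight: cream cylindrical check weight with a knob, 28 mm across, 48 mm high, standing between the two crates; loose, a bystander. Origin: centre of its underside
- stopper: black tapered rubber stopper, 34 mm wide, 28 mm high, left of the crates between the stirrer's blue feet; loose, a bystander. Origin: centre of its underside
- timer: flat white digital timer 56x66x16 mm, left of the crates; loose, a bystander. Origin: centre of its underside
- jar: cream screw-lid sample jar, 49 mm across, 40 mm high, behind the heating pot; loose, a bystander. Origin: centre of its underside
- film_box: white carton 110x62x48 mm, on the right of the worktop; loose, a bystander. Origin: centre of its underside
- beaker: small clear beaker, 61 mm across, 73 mm high, right of the heating pot; loose, a bystander. Origin: centre of its underside
- bottle_tall: slim white bottle, 48 mm across, 150 mm high, far right; loose, a bystander. Origin: centre of its underside

How it is judged:
By the outcome, as a careful person would: the job done as asked, in the order asked, and still so for the second after the job is handed in, with the robot touching nothing.
It also fails if it takes over 59 s, if anything falls off the work surface, if the arm or the gripper's body presses on something with over 40 N, if the wrist force passes 120 N, or if a joint passes its speed limit or range.

### The arm

A 6-joint arm with a two-finger parallel gripper is mounted at the origin on a cart in front of the work surface, level with it; the furniture and walls round the work are solid. World frame = base frame: x ahead of the robot, y to its left, z up, the work surface at z = 0. Lengths are in m, angles in rad, forces in N, time in s.
With the tool pointing down it reaches from about 0.35 to 0.775 m from the base axis. Payload 7.3 kg.
Tool frame: the origin (TCP) lies at the very end of the fingers, on their centre line; the grasp point (between the pads) lies 19 mm behind it (robot.hold_point_z is the distance from the TCP to the grasp point, in m); z points along the fingers, y is the direction in which the jaws open and shut (so a half turn about z gives the same grasp; the last joint's range is limited). The gripper opens to 92 mm and grips with 3 to 60 N. Pads are 19 mm wide; open, the fingers measure 130 mm over their backs; the gripper's body (75 mm by 190 mm) begins 47 mm behind the grasp point.
Start: joints at [1.06, 0.342, 1.524, -0, 1.275, -0.146], TCP at [0.187, 0.49, 0.227] pointing down, gripper open.
Joint ranges: [-2.53, 2.53], [-0.77, 2.02], [0.04, 2.7], [-1, 4.14], [0.28, 2.66], [-3.11, 3.11]. Speed limits (rad/s): [2.57, 2.57, 3.14, 3.14, 3.14, 3.14].

### API

Orientations are given as [roll, pitch, yaw] about the fixed x, y, z axes, in that order (R = Rz(yaw) Ry(pitch) Rx(roll)).
In Python, from cell import monitor, viewer, robot gives the robot as it stands.
- The arm moves only by the tool move_arm, never from a script. Its argument "deltas" is a list of rows, each an object of numbers: "x", "y", "z": the shift along the tool's x, y, z in m; "wx", "wy", "wz": the turn, a rotation vector about the tool's x, y, z in degrees; "hand": the opening, from 0 (shut) to 1 (fully open). In form: [{"x": .., "y": .., "z": .., "wx": .., "wy": .., "wz": .., "hand": ..}, ...]. A call has 1 to 8 rows; each row is the pose to reach, as a shift and turn from the pose commanded when the call began, along the tool's axes at that moment; what a row does not reach only later rows make up. A row lasts 1/8 s, in which the tool goes at most 62.5 mm and 10.7 degrees, less where a joint would pass 70% of its speed; a pose out of reach is approached as far as the arm can. A call with a gripper value outside its range is refused whole. The fingers move at their own pace and stop on an object; "grip_force" is the grip in N (left out, the last holds). Time passes only in rows, so rows that repeat a pose let the fingers close. It gives the time, the measured TCP pose, the force and the opening at its end, in the units of the state.
- monitor.observe(): the state, without advancing time (a new reading comes with each control period).
- viewer.read_camera(name): name is "scene" or "top"; returns the picture (420x560x3 uint8, red, green, blue); there is no depth.
- viewer.camera_params(name): a dict with "camera_matrix" (3x3 intrinsics, pixels), "R" (3x3) and "t" (3): a world point X has camera coordinates R X + t. Camera axes: x right, y down, z forward; pixel columns grow to the right and rows downward; lengths in m; the calibration is good to about 2 mm. A picture is of the moment at which its call begins. camera_params takes no time and is no camera call.
- robot.hand_in(): hands the job in, once; it reports no verdict.
The state is a dict: "time": time; "qpos": joint angles; "qvel": joint speeds; "joint_efforts": joint torques, N m; "tool_pos": TCP position; "tool_rot": TCP orientation; "contact_force": force on the tool from outside, world axes, zero at the start; "torque": the same for the moment, N m; "opening": finger opening in m.
Only numpy, scipy, OpenCV 4.12 (cv2) and the standard library are available. Lean on these libraries where they do the work, as an engineer would, in place of code of your own. Each camera call takes 0.05 s, during which the arm holds its last target. There are 200 camera calls.

## Working session

There is one attempt and no reset: what is moved stays moved. The work goes in short steps, Python scripts to look and compute and a tool call to move; the robot and the scene stay as the last step left them, time stands still between calls to the robot, and variables do not carry over. Pictures are saved under pics/ and viewed, about 8 in all and at most 12, crops included, and the job is handed in when it is done.

Besides the shell and the picture viewer there is one more tool, called after "Emit:" in YAML: its name, and indented under it one key for each argument. move_arm: Moves the arm, as the interface text tells. Its arguments: {"type":"object","properties":{"deltas":{"type":"array","items":{"type":"object","properties":{"x":{"type":"number"},"y":{"type":"number"},"z":{"type":"number"},"wx":{"type":"number"},"wy":{"type":"number"},"wz":{"type":"number"},"hand":{"type":"number"}}}},"grip_force":{"type":"number"}},"required":["deltas"]}

```bash
ls; mkdir -p pics; cat > h.py <<'E'
import numpy as np, cv2
from cell import monitor, viewer, robot
def snap(cam,name,crop=None,scale=1):
    im=viewer.read_camera(cam)[:,:,::-1]
    if crop: im=im[crop[1]:crop[3],crop[0]:crop[2]]
    cv2.imwrite('pics/'+name,cv2.resize(np.ascontiguousarray(im),None,fx=scale,fy=scale,interpolation=cv2.INTER_CUBIC))
def w(cam,u,v,z=0):
    p=viewer.camera_params(cam);K,R,t=[np.array(p[k]) for k in("camera_matrix","R","t")]
    d=R.T@np.linalg.solve(K,[u,v,1]);c=-R.T@t
    return (c+d*(z-c[2])/d[2]).round(4)
def px(cam,X):
    p=viewer.camera_params(cam);K,R,t=[np.array(p[k]) for k in("camera_matrix","R","t")]
    q=K@(R@np.array(X)+t);return (q[:2]/q[2]).round(1)
E
python3 - <<'E'
from h import *
snap('scene','s1.png',scale=1.4);snap('top','t1.png',scale=1.4)
print(monitor.observe())
for c in('scene','top'):
    p=viewer.camera_params(c);print(c,p,-np.array(p['R']).T@p['t'])
E
```

```text
pics
{'time': 0.1, 'qpos': array([ 1.06000700e+00,  3.42681860e-01,  1.52491246e+00,  6.68242190e-06,
        1.27536829e+00, -1.45993573e-01]), 'qvel': array([-0.00016793, -0.0023126 , -0.00248675, -0.00031961,  0.00082243,
        0.00036025]), 'joint_efforts': array([ 4.17209094e-04, -4.32007992e+01, -2.44694692e+01,  7.17359595e-02,
        5.26283006e-02, -6.23752817e-05]), 'tool_pos': array([0.18709996, 0.49015552, 0.22610264]), 'tool_rot': array([-3.14023820e+00, -2.05617793e-04,  2.77679482e+00]), 'contact_force': array([0.53289621, 0.07596994, 0.37422145]), 'torque': array([-0.01549977,  0.00181716,  0.00555715]), 'opening': 0.09180960542017991}
scene {'camera_matrix': array([[381.46508372,   0.        , 279.39394678],
       [  0.        , 381.46508372, 211.50667284],
       [  0.        ,   0.        ,   1.        ]]), 'R': array([[-0.99987564, -0.00883516, -0.013063  ],
       [ 0.00152041,  0.77046539, -0.63748001],
       [ 0.01569682, -0.6374206 , -0.77035615]]), 't': array([0.57750289, 0.04851318, 1.34876   ])} [0.55618607 0.827452   1.07749566]
top {'camera_matrix': array([[396.31531045,   0.        , 281.0379502 ],
       [  0.        , 396.31531045, 211.82819788],
       [  0.        ,   0.        ,   1.        ]]), 'R': array([[-7.90737366e-03, -9.99968627e-01,  4.68290549e-04],
       [-9.77748830e-01,  7.63349237e-03, -2.09640063e-01],
       [ 2.09629911e-01, -2.11557285e-03, -9.77778515e-01]]), 't': array([-0.02364919,  0.5709496 ,  1.28318638])} [ 0.28906405 -0.02529211  1.37437706]
```

View pics/s1.png

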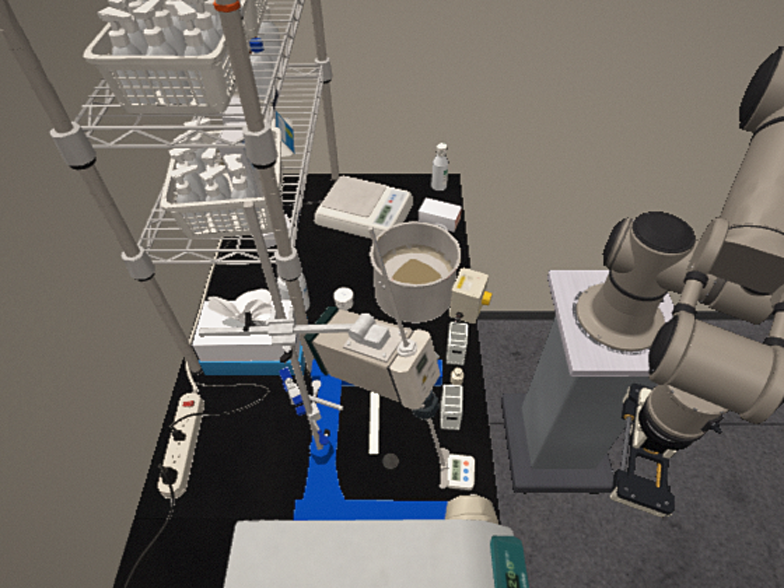

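View pics/t1.png

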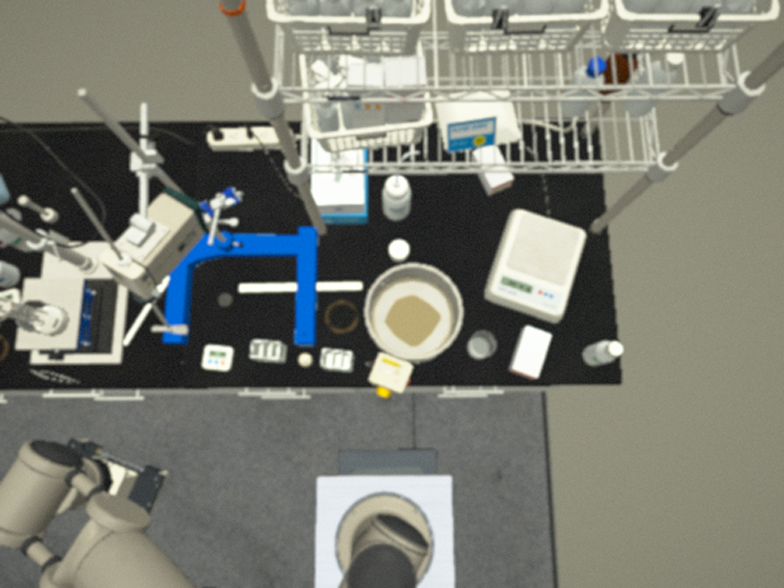

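```bash
python3 - <<'E'
from h import *
im=viewer.read_camera('top')[:,:,::-1]
a=cv2.resize(np.ascontiguousarray(im[190:280,130:275]),None,fx=5.4,fy=5.4,interpolation=cv2.INTER_CUBIC)
cv2.imwrite('pics/t2.png',a)
im=viewer.read_camera('scene')[:,:,::-1]
a=cv2.resize(np.ascontiguousarray(im[215:355,205:360]),None,fx=4.2,fy=4.2,interpolation=cv2.INTER_CUBIC)
cv2.imwrite('pics/s2.png',a)
E
```

```text
(no output)
```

View pics/t2.png

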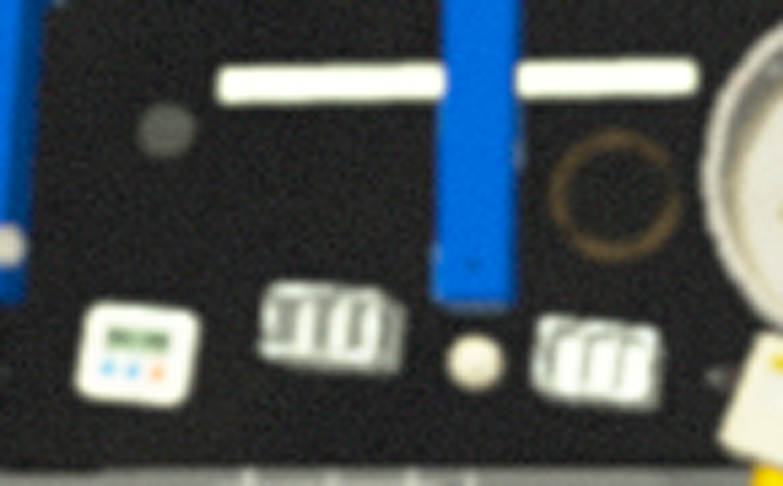

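View pics/s2.png

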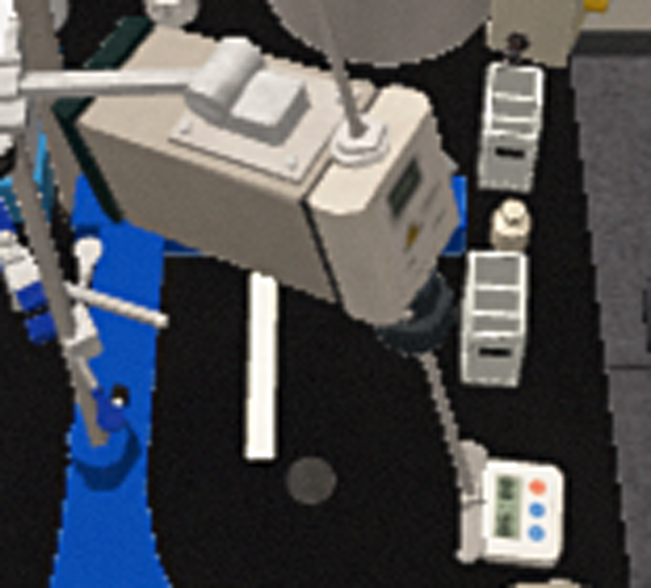

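```bash
cat >> h.py <<'E'
from scipy.optimize import minimize
def tri(a,b):
    A=[];B=[]
    for cam,uv in(('scene',a),('top',b)):
        p=viewer.camera_params(cam);P=p['camera_matrix']@np.c_[p['R'],p['t']]
        for i in(0,1):
            r=uv[i]*P[2]-P[i];A.append(r[:3]);B.append(-r[3])
    s=np.linalg.lstsq(np.array(A),np.array(B),rcond=None);return s[0].round(3),s[1]
S=4
def mask(im,roi,th=85):
    g=cv2.cvtColor(im,cv2.COLOR_RGB2GRAY).astype(np.float32);x0,y0,x1,y1=roi
    g=cv2.resize(g[y0:y1,x0:x1],None,fx=S,fy=S,interpolation=cv2.INTER_LINEAR)
    return g>th
def hullmask(cam,roi,X):
    p=viewer.camera_params(cam);q=(p['camera_matrix']@(p['R']@X.T+np.array(p['t'])[:,None]));q=(q[:2]/q[2]).T
    q=(q-[roi[0],roi[1]]+.5)*S-.5
    m=np.zeros(((roi[3]-roi[1])*S,(roi[2]-roi[0])*S),np.uint8)
    cv2.fillConvexPoly(m,cv2.convexHull((q*16).round().astype(np.int32)),1,shift=4);return m>0
def box(x,y,a,dx,dy,dz):
    c=np.array([[i*dx/2,j*dy/2,k] for i in(-1,1) for j in(-1,1) for k in(0,dz)])
    R=np.array([[np.cos(a),-np.sin(a),0],[np.sin(a),np.cos(a),0],[0,0,1]]);return c@R.T+[x,y,0]
def fit(views,p0,dims):
    # views: list of (cam, roi, mask)
    def f(p):
        X=box(*p,*dims);return np.mean([ (m^hullmask(c,r,X)).sum()/max(m.sum(),1) for c,r,m in views])
    best=minimize(f,p0,method='Nelder-Mead',options=dict(initial_simplex=np.array(p0)+np.array([[0,0,0],[.012,0,0],[0,.012,0],[0,0,.12]]),xatol=1e-4,fatol=1e-4))
    return best.x.round(4),round(best.fun,3)
E
python3 - <<'E'
from h import *
print('paddle',tri((317,334),(121.6,234.5)),'clamp',tri((268,241),(101,164)))
sc=lambda u,v:(205+u/4.2,215+v/4.2); tp=lambda u,v:(130+u/5.4,190+v/5.4)
for n,u in dict(lineL=(217,85),line1=(330,83),line2=(610,77),lineR=(697,76),stop=(166,130),timer=(137,355),weight=(475,360)).items():print(n,w('top',*tp(*u)))
for n,u in dict(line=(262,460),line2=(262,280)).items():print(n,w('scene',*sc(*u)))
T=viewer.read_camera('top');C=viewer.read_camera('scene')
for n,tr,sr,p0 in(('L',(174,238,208,264),(312,272,334,309),(.42,.245,0)),('R',(225,245,255,268),(315,228,338,263),(.42,.12,0))):
    vs=[('top',tr,mask(T,tr))];v2=[('scene',sr,mask(C,sr))]
    print(n,fit(vs,p0,(.04,.066,.076)),fit(v2,p0,(.04,.066,.076)),fit(vs+v2,p0,(.04,.066,.076)))
E
```

```text
paddle (array([0.48 , 0.463, 0.168]), array([0.06120502])) clamp (array([0.596, 0.401, 0.476]), array([10.52809647]))
lineL [0.609 0.366 0.   ]
line1 [0.6097 0.2916 0.    ]
line2 [0.6123 0.1071 0.    ]
lineR [0.6126 0.0497 0.    ]
stop [0.5789 0.3979 0.    ]
timer [0.4316 0.4082 0.    ]
weight [0.4267 0.1914 0.    ]
line [0.6097 0.368  0.    ]
line2 [0.6138 0.2257 0.    ]
L (array([ 0.4459,  0.2782, -0.0034]), np.float64(0.155)) (array([ 0.4466,  0.2758, -0.0672]), np.float64(0.104)) (array([ 0.4459,  0.2757, -0.0651]), np.float64(0.137))
R (array([ 0.4222,  0.1089, -0.0009]), np.float64(0.18)) (array([ 0.4232,  0.1102, -0.0953]), np.float64(0.133)) (array([ 0.4235,  0.1103, -0.0967]), np.float64(0.162))
```

```bash
python3 - <<'E'
from h import *
sc=lambda u,v:(205+u/4.2,215+v/4.2)
f=lambda u,v:(u/1.4,v/1.4)
for n,a,b in(('back+y',sc(60,105),f(165,192)),('back-y',sc(135,20),f(205,215)),('front-y',sc(420,90),f(160,293)),('front+y',sc(305,205),f(110,240)),('ctrl_far',f(463,270),f(412,362)),('ctrl_c',f(470,285),f(391,370)),('potL',f(372,258),f(368,300)),('potnear',f(460,258),f(413,356))):print(n,tri(a,b))
# pot: axis ends of rim in the two views -> diameter at assumed heights
for z in(.08,.12,.16,.2):
  print(z,'top rim L,R',w('top',*f(365,310),z)[:2],w('top',*f(463,310),z)[:2],'scene rim -x/+x',w('scene',*f(460,257),z)[:2],w('scene',*f(371,257),z)[:2])
E
```

```text
back+y (array([0.687, 0.379, 0.443]), array([4.4759572]))
back-y (array([0.654, 0.312, 0.423]), array([16.99001814]))
front-y (array([0.507, 0.372, 0.444]), array([26.28440334]))
front+y (array([0.577, 0.452, 0.476]), array([12.39715557]))
ctrl_far (array([ 0.404, -0.068,  0.099]), array([7.87117633]))
ctrl_c (array([ 0.388, -0.02 ,  0.096]), array([2.60437236]))
potL (array([0.572, 0.021, 0.219]), array([579.12148443]))
potnear (array([ 0.414, -0.069,  0.14 ]), array([5.66404213]))
0.08 top rim L,R [0.5345 0.0397] [ 0.5327 -0.1929] scene rim -x/+x [ 0.4004 -0.1283] [ 0.6297 -0.1291]
0.12 top rim L,R [0.5269 0.0377] [ 0.5251 -0.1877] scene rim -x/+x [ 0.4066 -0.0899] [ 0.6268 -0.0908]
0.16 top rim L,R [0.5193 0.0357] [ 0.5176 -0.1826] scene rim -x/+x [ 0.4129 -0.0516] [ 0.6238 -0.0524]
0.2 top rim L,R [0.5117 0.0337] [ 0.5101 -0.1774] scene rim -x/+x [ 0.4191 -0.0133] [ 0.6209 -0.014 ]
```

```bash
cat >> h.py <<'E'
from scipy.spatial.transform import Rotation as Ro
def to(x,y,z,yaw):
    o=monitor.observe();R=Ro.from_euler('xyz',o['tool_rot']);G=Ro.from_euler('xyz',[np.pi,0,yaw])
    print('t',round(o['time'],2),'at',o['tool_pos'].round(4),o['tool_rot'].round(3),'F',o['contact_force'].round(1),'d',R.inv().apply(np.array([x,y,z])-o['tool_pos']).round(4),'turn',(R.inv()*G).as_rotvec(degrees=True).round(2))
E
python3 -c "
from h import *
to(.38,.279,.2,np.pi/2-.065)"
```

```text
t 0.3 at [0.1872 0.4903 0.2265] [-3.141 -0.     2.777] F [ 0.9  0.6 -0.3] d [-0.2555 -0.1287  0.0265] turn [-3.000e-02  2.000e-02  7.282e+01]
```

Emit:
move_arm:
  deltas:
    - {"x":-0.05,"y":-0.025,"z":0.0,"wz":10.4,"hand":0}
    - {"x":-0.09,"y":-0.045,"z":0.0,"wz":20.8,"hand":0}
    - {"x":-0.13,"y":-0.065,"z":0.01,"wz":31.2,"hand":0}
    - {"x":-0.17,"y":-0.085,"z":0.02,"wz":41.6,"hand":0}
    - {"x":-0.21,"y":-0.105,"z":0.026,"wz":52,"hand":0}
    - {"x":-0.235,"y":-0.118,"z":0.026,"wz":62.4,"hand":0}
    - {"x":-0.2555,"y":-0.1287,"z":0.026,"wz":72.8,"hand":0}
    - {"x":-0.2555,"y":-0.1287,"z":0.026,"wz":72.8,"hand":0}
  grip_force: 20

```text
schema error: expected keys x, y, z, wx, wy, wz, hand
```

```bash
python3 -c "
from h import *
to(.382,.279,.057,np.pi/2-.065)
snap('scene','s3.png',(200,200,400,360),4)"
```

```text
t 0.3 at [0.1872 0.4903 0.2265] [-3.141 -0.     2.777] F [ 0.9  0.6 -0.3] d [-0.2574 -0.1279  0.1695] turn [-3.000e-02  2.000e-02  7.282e+01]
```

View pics/s3.png

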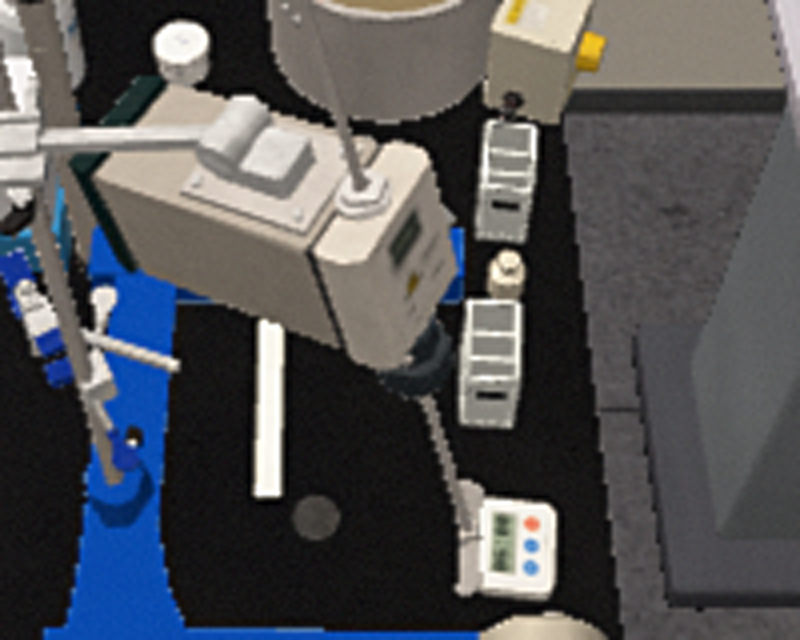

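The move was refused because every key must be present, so nothing moved. The picture shows the same scene as before.

Emit:
move_arm:
  deltas:
    - {"x":-0.05,"y":-0.025,"z":0.0,"wx":0,"wy":0,"wz":10.4,"hand":0}
    - {"x":-0.09,"y":-0.045,"z":0.0,"wx":0,"wy":0,"wz":20.8,"hand":0}
    - {"x":-0.13,"y":-0.065,"z":0.01,"wx":0,"wy":0,"wz":31.2,"hand":0}
    - {"x":-0.17,"y":-0.085,"z":0.02,"wx":0,"wy":0,"wz":41.6,"hand":0}
    - {"x":-0.21,"y":-0.105,"z":0.026,"wx":0,"wy":0,"wz":52,"hand":0}
    - {"x":-0.235,"y":-0.118,"z":0.026,"wx":0,"wy":0,"wz":62.4,"hand":0}
    - {"x":-0.2555,"y":-0.1287,"z":0.026,"wx":0,"wy":0,"wz":72.8,"hand":0}
    - {"x":-0.2555,"y":-0.1287,"z":0.026,"wx":0,"wy":0,"wz":72.8,"hand":0}
  grip_force: 20

```text
time: 1.35
tool_pos: [0.3809, 0.2782, 0.2007]
tool_rot: [3.141, -0.0, 1.504]
contact_force: [-0.3, 0.6, 0.7]
opening: 0.0166
```

```bash
python3 -c "
from h import *
to(.382,.279,.057,np.pi/2-.065)
snap('scene','s4.png',(200,200,400,360),4)"
```

```text
t 1.35 at [0.3809 0.2782 0.2007] [ 3.141 -0.     1.504] F [-0.3  0.6  0.7] d [0.0009 0.001  0.1437] turn [ 0.01 -0.   -0.09]
```

View pics/s4.png

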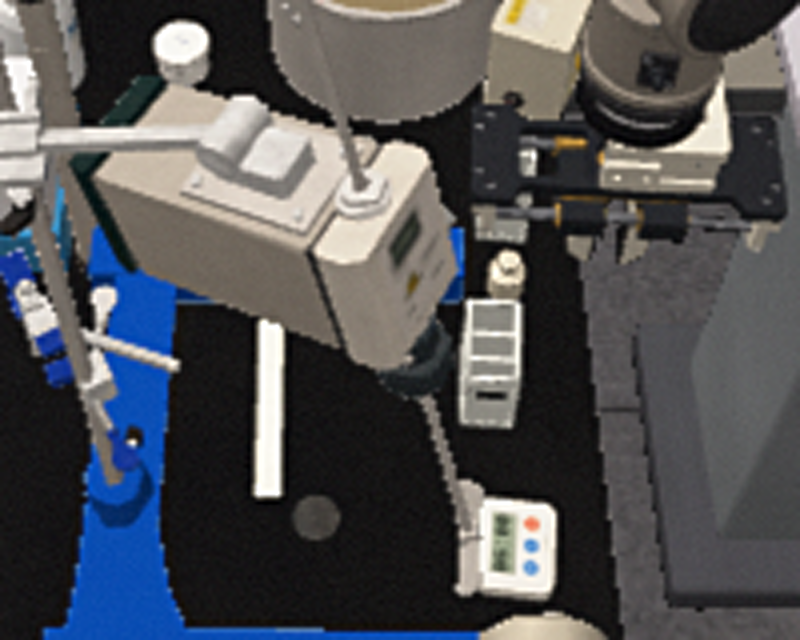

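The gripper is above the near side of the left crate, with its front edge at about x 0.48. The path down is clear.

Emit:
move_arm:
  deltas:
    - {"x":0.001,"y":0,"z":0.03,"wx":0,"wy":0,"wz":0,"hand":0}
    - {"x":0.001,"y":0,"z":0.08,"wx":0,"wy":0,"wz":0,"hand":0}
    - {"x":0.001,"y":0,"z":0.12,"wx":0,"wy":0,"wz":0,"hand":0}
    - {"x":0.001,"y":0,"z":0.143,"wx":0,"wy":0,"wz":0,"hand":0}
    - {"x":0.001,"y":0,"z":0.143,"wx":0,"wy":0,"wz":0,"hand":0}

```text
time: 2.02
tool_pos: [0.3784, 0.2803, 0.0565]
tool_rot: [-3.138, 0.002, 1.51]
contact_force: [-0.3, -0.4, -0.2]
opening: 0.0007
```

Emit:
move_arm:
  deltas:
    - {"x":0,"y":0.005,"z":0,"wx":0,"wy":0,"wz":0,"hand":0}
    - {"x":0,"y":0.01,"z":0,"wx":0,"wy":0,"wz":0,"hand":0}
    - {"x":0,"y":0.015,"z":0,"wx":0,"wy":0,"wz":0,"hand":0}
    - {"x":0,"y":0.02,"z":0,"wx":0,"wy":0,"wz":0,"hand":0}
    - {"x":0,"y":0.025,"z":0,"wx":0,"wy":0,"wz":0,"hand":0}
    - {"x":0,"y":0.03,"z":0,"wx":0,"wy":0,"wz":0,"hand":0}

```text
time: 2.78
tool_pos: [0.4103, 0.2781, 0.0577]
tool_rot: [-3.141, 0.0, 1.506]
contact_force: [-2.4, -0.4, 0.5]
opening: 0.0001
```

```bash
python3 -c "
from h import *
to(.40,.279,.057,np.pi/2-.065)
snap('scene','s5.png',(200,200,400,360),4)"
```

```text
t 2.77 at [0.4103 0.2781 0.0577] [-3.141  0.     1.506] F [-2.4 -0.4  0.5] d [ 0.0003 -0.0103  0.0007] turn [-0.02  0.    0.01]
```

View pics/s5.png

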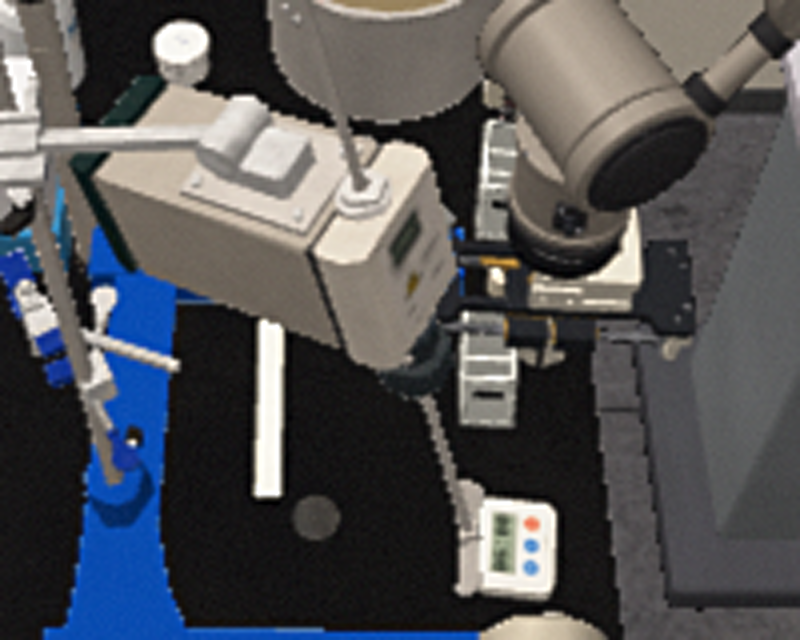

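The finger is just touching the left crate, which is still upright. I'll push on.

Emit:
move_arm:
  deltas:
    - {"x":0,"y":0.005,"z":0,"wx":0,"wy":0,"wz":0,"hand":0}
    - {"x":0,"y":0.01,"z":0,"wx":0,"wy":0,"wz":0,"hand":0}
    - {"x":0,"y":0.015,"z":0,"wx":0,"wy":0,"wz":0,"hand":0}
    - {"x":0,"y":0.02,"z":0,"wx":0,"wy":0,"wz":0,"hand":0}
    - {"x":0,"y":0.025,"z":0,"wx":0,"wy":0,"wz":0,"hand":0}
    - {"x":0,"y":0.03,"z":0,"wx":0,"wy":0,"wz":0,"hand":0}
    - {"x":0,"y":0.034,"z":0,"wx":0,"wy":0,"wz":0,"hand":0}
    - {"x":0,"y":0.034,"z":0,"wx":0,"wy":0,"wz":0,"hand":0}

```text
time: 3.82
tool_pos: [0.4443, 0.2759, 0.0577]
tool_rot: [3.141, -0.0, 1.506]
contact_force: [0.3, -0.4, -0.4]
opening: 0.0003
```

```bash
python3 -c "
from h import *
to(.40,.279,.057,np.pi/2-.065)
snap('scene','s6.png',(200,200,400,360),4)"
```

```text
t 3.83 at [0.4443 0.2759 0.0577] [ 3.141 -0.     1.506] F [ 0.3 -0.4 -0.4] d [ 0.0002 -0.0444  0.0007] turn [ 0.01 -0.01  0.01]
```

View pics/s6.png

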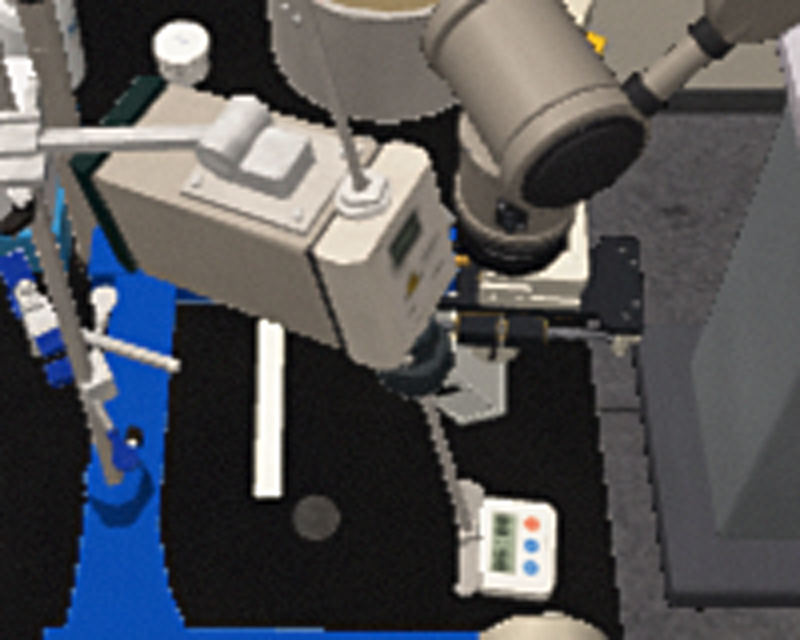

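Emit:
move_arm:
  deltas:
    - {"x":0,"y":0.004,"z":0,"wx":0,"wy":0,"wz":0,"hand":0}
    - {"x":0,"y":0.008,"z":0,"wx":0,"wy":0,"wz":0,"hand":0}
    - {"x":0,"y":0.012,"z":0,"wx":0,"wy":0,"wz":0,"hand":0}
    - {"x":0,"y":0.016,"z":0,"wx":0,"wy":0,"wz":0,"hand":0}
    - {"x":0,"y":0.016,"z":0,"wx":0,"wy":0,"wz":0,"hand":0}
    - {"x":0,"y":0.016,"z":0,"wx":0,"wy":0,"wz":0,"hand":0}

```text
time: 4.62
tool_pos: [0.4599, 0.2749, 0.0577]
tool_rot: [-3.141, 0.0, 1.506]
contact_force: [0.2, 0.0, 0.2]
opening: 0.0009
```

```bash
python3 - <<'E'
from h import *
to(.45,.277,.18,np.pi/2-.095)
# width (x extent) of crate silhouette low part in scene: bright span in rows near its +y face
C=cv2.cvtColor(viewer.read_camera('scene'),cv2.COLOR_RGB2GRAY)
for v in range(284,310,3): print(v,C[v,296:334:2])
for X in((.466,.309,0),(.466,.309,.04),(.542,.309,.04),(.542,.309,0),(.426,.309,0)):print(X,px('scene',X))
E
```

```text
t 4.62 at [0.4599 0.2749 0.0577] [-3.141  0.     1.506] F [0.2 0.  0.2] d [ 0.0015 -0.01   -0.1223] turn [-0.01  0.    1.74]
284 [128 129 129 133  75  47  21  56  54  12  15  41  60  14  17  22  21  36
  24]
287 [127 131 133  77  24  26  34  63  55 127 118  44 129 130  49  18  18  16
  16]
290 [129 132 122 117  27  45  61  37  22 255  61  40  36  19  19  24  19  20
  17]
293 [ 42  40  57  61  63  51  28  23 255 253  45  22  21  18  21  20  17  13
  23]
296 [100   8  23  24  31  33  10 133 248 252  28  19  20  18  22  21  21  23
  16]
299 [152 137 165 189  75 116 255 255 253 243  28  15  21  22  20  18  20  18
  19]
302 [ 20  12 134 136 136 126 115 137 137 134  16  17  20  20  19  21  17  20
  17]
305 [ 59  51  55  45  56  85 114 158 150 109  15  15  19  23  20  21  20  19
  16]
308 [ 20  20  18  18  21  17 118 109  14  22  19  17  21  20  24  23  17  21
  20]
(0.466, 0.309, 0) [315.2 306.1]
(0.466, 0.309, 0.04) [316. 300.]
(0.542, 0.309, 0.04) [290.3 300. ]
(0.542, 0.309, 0) [290.2 306. ]
(0.426, 0.309, 0) [328.4 306.1]
```

Emit:
move_arm:
  deltas:
    - {"x":0,"y":0,"z":-0.06,"wx":0,"wy":0,"wz":0,"hand":0}
    - {"x":0,"y":0,"z":-0.11,"wx":0,"wy":0,"wz":0,"hand":0}
    - {"x":-0.04,"y":-0.02,"z":-0.11,"wx":0,"wy":0,"wz":0,"hand":0}
    - {"x":-0.085,"y":-0.042,"z":-0.11,"wx":0,"wy":0,"wz":1.7,"hand":0}
    - {"x":-0.13,"y":-0.065,"z":-0.11,"wx":0,"wy":0,"wz":1.7,"hand":0}
    - {"x":-0.165,"y":-0.0815,"z":-0.11,"wx":0,"wy":0,"wz":1.7,"hand":0}
    - {"x":-0.165,"y":-0.0815,"z":-0.11,"wx":0,"wy":0,"wz":1.7,"hand":0}

```text
time: 5.55
tool_pos: [0.3667, 0.1142, 0.1679]
tool_rot: [-3.141, 0.0, 1.474]
contact_force: [0.7, 1.0, 0.5]
opening: 0.0001
```

```bash
python3 - <<'E'
from h import *
to(.366,.1158,.057,np.pi/2-.096)
E
```

```text
t 5.55 at [0.3667 0.1142 0.1679] [-3.141  0.     1.474] F [0.7 1.  0.5] d [ 0.0016 -0.0008  0.1109] turn [-0.01  0.01 -0.05]
```

Emit:
move_arm:
  deltas:
    - {"x":0.0015,"y":0,"z":0.04,"wx":0,"wy":0,"wz":0,"hand":0}
    - {"x":0.0015,"y":0,"z":0.08,"wx":0,"wy":0,"wz":0,"hand":0}
    - {"x":0.0015,"y":0,"z":0.11,"wx":0,"wy":0,"wz":0,"hand":0}
    - {"x":0.0015,"y":0,"z":0.11,"wx":0,"wy":0,"wz":0,"hand":0}
    - {"x":0.0015,"y":0.006,"z":0.11,"wx":0,"wy":0,"wz":0,"hand":0}
    - {"x":0.0015,"y":0.012,"z":0.11,"wx":0,"wy":0,"wz":0,"hand":0}
    - {"x":0.0015,"y":0.017,"z":0.11,"wx":0,"wy":0,"wz":0,"hand":0}
    - {"x":0.0015,"y":0.022,"z":0.11,"wx":0,"wy":0,"wz":0,"hand":0}

```text
time: 6.55
tool_pos: [0.3906, 0.1149, 0.0582]
tool_rot: [3.141, -0.0, 1.476]
contact_force: [-0.4, -1.1, 0.8]
opening: 0.0002
```

Emit:
move_arm:
  deltas:
    - {"x":0,"y":0.005,"z":0,"wx":0,"wy":0,"wz":0,"hand":0}
    - {"x":0,"y":0.01,"z":0,"wx":0,"wy":0,"wz":0,"hand":0}
    - {"x":0,"y":0.015,"z":0,"wx":0,"wy":0,"wz":0,"hand":0}
    - {"x":0,"y":0.02,"z":0,"wx":0,"wy":0,"wz":0,"hand":0}
    - {"x":0,"y":0.025,"z":0,"wx":0,"wy":0,"wz":0,"hand":0}
    - {"x":0,"y":0.03,"z":0,"wx":0,"wy":0,"wz":0,"hand":0}
    - {"x":0,"y":0.034,"z":0,"wx":0,"wy":0,"wz":0,"hand":0}
    - {"x":0,"y":0.038,"z":0,"wx":0,"wy":0,"wz":0,"hand":0}

```text
time: 7.55
tool_pos: [0.4281, 0.1114, 0.0577]
tool_rot: [3.142, -0.0, 1.476]
contact_force: [0.5, 0.3, 0.6]
opening: 0.0006
```

Emit:
move_arm:
  deltas:
    - {"x":0,"y":0.004,"z":0,"wx":0,"wy":0,"wz":0,"hand":0}
    - {"x":0,"y":0.008,"z":0,"wx":0,"wy":0,"wz":0,"hand":0}
    - {"x":0,"y":0.012,"z":0,"wx":0,"wy":0,"wz":0,"hand":0}
    - {"x":0,"y":0.012,"z":0,"wx":0,"wy":0,"wz":0,"hand":0}
    - {"x":0,"y":0.012,"z":0,"wx":0,"wy":0,"wz":0,"hand":0}
    - {"x":0,"y":0.012,"z":-0.05,"wx":0,"wy":0,"wz":0,"hand":0}
    - {"x":0,"y":0.012,"z":-0.11,"wx":0,"wy":0,"wz":0,"hand":0}
    - {"x":0,"y":-0.04,"z":-0.13,"wx":0,"wy":0,"wz":0,"hand":0}

```text
time: 8.55
tool_pos: [0.3914, 0.1152, 0.1911]
tool_rot: [3.133, -0.002, 1.475]
contact_force: [-1.3, 1.1, -0.2]
opening: 0.0003
```

```bash
python3 - <<'E'
from h import *
a=viewer.read_camera('top')[185:285,110:275,::-1];b=viewer.read_camera('scene')[210:340,190:350,::-1]
a=cv2.resize(np.ascontiguousarray(a),(660,400),interpolation=cv2.INTER_CUBIC)
cv2.imwrite('pics/t7.png',a)
b=cv2.resize(np.ascontiguousarray(b),(738,600),interpolation=cv2.INTER_CUBIC);cv2.imwrite('pics/s7.png',b)
E
```

```text
(no output)
```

View pics/t7.png

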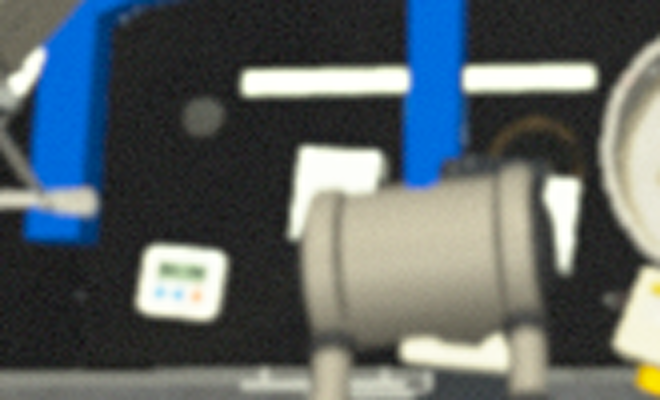

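Emit:
move_arm:
  deltas:
    - {"x":0.04,"y":-0.02,"z":-0.02,"wx":0,"wy":0,"wz":0,"hand":0}
    - {"x":0.09,"y":-0.05,"z":-0.04,"wx":0,"wy":0,"wz":0,"hand":0}
    - {"x":0.14,"y":-0.08,"z":-0.04,"wx":0,"wy":0,"wz":0,"hand":0}
    - {"x":0.185,"y":-0.115,"z":-0.04,"wx":0,"wy":0,"wz":0,"hand":0}
    - {"x":0.23,"y":-0.15,"z":-0.04,"wx":0,"wy":0,"wz":0,"hand":0}
    - {"x":0.275,"y":-0.185,"z":-0.04,"wx":0,"wy":0,"wz":0,"hand":0}
    - {"x":0.315,"y":-0.22,"z":-0.04,"wx":0,"wy":0,"wz":0,"hand":0}
    - {"x":0.315,"y":-0.22,"z":-0.04,"wx":0,"wy":0,"wz":0,"hand":0}

```text
time: 9.65
tool_pos: [0.1965, 0.4515, 0.2268]
tool_rot: [-3.141, 0.001, 1.481]
contact_force: [0.3, -0.1, -0.0]
opening: 0.0006
```

```bash
python3 - <<'E'
from h import *
F=np.mean([viewer.read_camera('top').astype(float) for _ in range(12)],0);np.save('avg.npy',F)
T=F.astype(np.uint8);C=viewer.read_camera('scene')
to(0.4,.1,.2,1.475)
for n,c,yaw in(('L',(.504,.2725),-.065),('R',(.4815,.105),-.096)):
    print(n,px('top',(c[0],c[1],.04)))
    o=px('top',(c[0],c[1],.02)).astype(int);r=(o[0]-22,o[1]-22,o[0]+22,o[1]+22)
    print(fit([('top',r,mask(T,r))],(c[0],c[1],yaw),(.076,.066,.04)))
g=F.mean(2)
for n,c in(('L',(.465,.2757)),('R',(.443,.109))):
    u,v=px('top',(c[0],c[1],.02)).round().astype(int);print(n,u,v);print(g[v-5:v+8,u-13:u+14:1].round().astype(int))
a=cv2.resize(np.ascontiguousarray(T[195:265,170:255,::-1]),(765,630),interpolation=cv2.INTER_CUBIC);cv2.imwrite('pics/t8.png',a[:600])
E
```

```text
t 10.3 at [0.1989 0.4493 0.2278] [ 3.141 -0.     1.476] F [-0.4 -0.3 -0.7] d [-0.3287  0.2333  0.0278] turn [ 0.01 -0.01  0.06]
L [192.9 232.9]
(array([ 0.5058,  0.2725, -0.0105]), np.float64(0.279))
R [242.  239.1]
(array([ 0.4816,  0.1038, -0.1624]), np.float64(0.349))
L 193 245
[[ 33  56 135 225 251 252 252 252 252 252 252 252 252 252 252 252 252 252
  252 252 252 251 238 186 135  98  58]
 [ 34  63 141 227 251 252 252 252 252 252 252 252 252 252 252 252 252 252
  252 252 252 252 237 180 125  84  50]
 [ 38  76 154 232 251 252 252 252 252 252 252 252 252 252 252 252 252 252
  252 252 252 252 238 181 122  78  45]
 [ 42  84 158 225 247 250 251 251 251 251 251 251 251 252 252 252 252 251
  252 252 253 252 237 182 124  75  43]
 [ 38  72 128 181 211 222 229 231 232 233 236 238 240 243 245 246 246 245
  247 250 250 244 220 170 121  75  41]
 [ 36  48  79 110 131 147 157 161 164 169 176 182 189 198 205 208 207 205
  212 221 221 205 177 145 112  70  40]
 [ 33  36  41  53  66  78  87  91  93  99 103 109 114 122 127 130 129 130
  134 140 140 133 123 112  90  59  38]
 [ 33  33  34  35  39  41  
[... 1431 characters left out ...]
 196 169 120  70  40]
 [ 35  34  38  37  39  41  43  43  44  46  47  50  54  58  62  65  70  78
   88  94 100 110 118 112  87  56  39]
 [ 36  37  36  36  37  37  38  36  37  37  35  36  35  37  38  38  39  40
   43  44  46  51  59  63  55  43  34]
 [ 36  37  38  37  38  37  38  37  37  37  36  36  38  37  38  36  35  35
   35  34  32  34  35  40  37  34  36]
 [ 34  35  35  39  37  38  37  36  36  35  39  36  36  38  38  36  36  35
   35  34  34  34  35  34  36  34  35]
 [ 35  37  35  35  36  38  37  35  38  36  36  36  37  39  36  36  34  36
   36  36  36  34  34  36  37  36  37]
 [ 34  36  35  35  36  37  37  37  37  37  37  36  37  36  36  34  35  35
   34  34  34  34  32  35  35  35  34]]
```

View pics/t8.png

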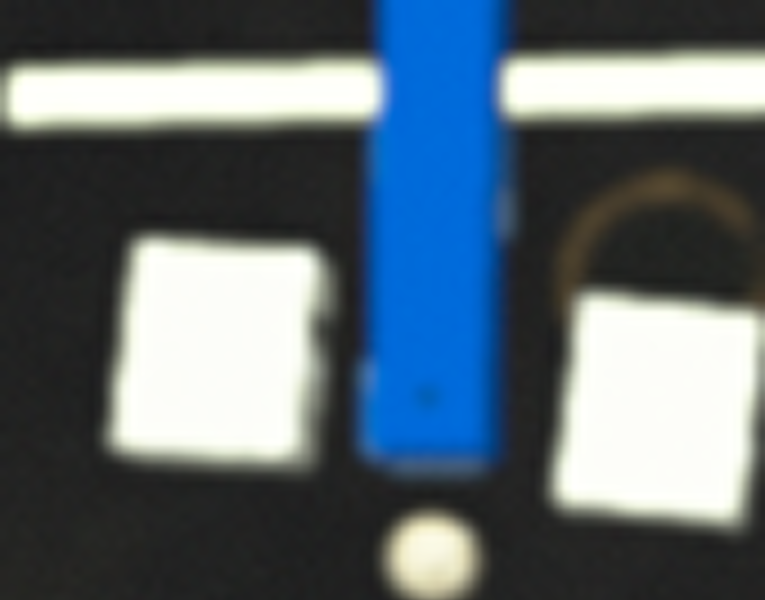

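```bash
cat > st.py <<'E'
from h import *
from scipy.optimize import least_squares
F=np.load('avg.npy').mean(2);K=16
P=viewer.camera_params('top');Pm=P['camera_matrix']@np.c_[P['R'],P['t']]
def tex(st,b):
    t=np.full((400,660),b,np.float32)   # 0.1 mm/px
    if st:
        t[40:360,60:600]=15; t[75:325,95:565]=b
        cv2.line(t,(60,40),(600,360),15,35);cv2.line(t,(60,360),(600,40),15,35)
    return t
def render(p,roi,st,b,bs,sg):
    x,y,a=p;x0,y0,x1,y1=roi;W,H=(x1-x0)*K,(y1-y0)*K
    R=np.array([[np.cos(a),-np.sin(a),0],[np.sin(a),np.cos(a),0],[0,0,1]])
    def q(c):
        X=np.array(c)@R.T+[x,y,0];h=(Pm@np.c_[X,np.ones(4)].T);h=(h[:2]/h[2]).T
        return ((h-[x0,y0]+.5)*K-.5).astype(np.float32)
    l,w_,h=.038,.033,.04
    im=np.full((H,W),35,np.float32)
    faces=[([(-l,w_,h),(-l,-w_,h),(-l,-w_,0),(-l,w_,0)],tex(st,b)),([(-l,-w_,h),(l,-w_,h),(l,-w_,0),(-l,-w_,0)],np.full((400,760),bs,np.float32)),([(l,w_,h),(l,-w_,h),(-l,-w_,h),(-l,w_,h)],np.full((760,660),253,np.float32))]
    for c,t in faces:
        th,tw=t.shape;M=cv2.getPerspectiveTransform(np.float32([(0,0),(tw,0),(tw,th),(0,th)]),q(c))
        m=cv2.warpPerspective(np.ones_like(t),M,(W,H));v=cv2.warpPerspective(t,M,(W,H),flags=cv2.INTER_AREA)
        im=np.where(m>.5,v,im)
    im=cv2.GaussianBlur(im,(0,0),sg*K)
    return cv2.resize(im,(x1-x0,y1-y0),interpolation=cv2.INTER_AREA)
if __name__=='__main__':
    roiL=(175,232,206,258);roiR=(224,239,256,265)
    for st in((0,0),(1,0),(0,1)):
        def res(v):
            r=[]
            for i,roi in enumerate((roiL,roiR)):
                m=render(v[3*i:3*i+3]/100,roi,st[i],v[6]*100,v[7]*100,v[8])
                r.append((m-F[roi[1]:roi[3],roi[0]:roi[2]])[:, :-8 if i==0 else None].ravel())
            return np.concatenate(r)
        best=min((least_squares(res,[50.4,27.3,-6.5,48.1,10.5,-8,b,1.3,.7],diff_step=2e-3,x_scale=[.1,.1,1,.1,.1,1,.2,.2,.1]) for b in(1.2,2.0)),key=lambda s:s.cost)
        n=len(best.fun)//2
        print(st,'rms',np.sqrt(np.mean(best.fun**2)).round(2),best.x.round(2))
        k=(roiL[2]-roiL[0]-8)*(roiL[3]-roiL[1]);print(' L',np.sqrt(np.mean(best.fun[:k]**2)).round(2),'R',np.sqrt(np.mean(best.fun[k:]**2)).round(2))
E
time timeout 300 python3 st.py
```

```text
(0, 0) rms 6.5 [ 50.33  27.35  -7.66  48.03  10.44 -11.78   2.63   3.99   1.02]
 L 3.89 R 7.86
(1, 0) rms 6.57 [ 50.18  27.35  -8.1   48.07  10.42 -12.33   2.89   3.93   1.01]
 L 4.12 R 7.88
(0, 1) rms 6.64 [ 49.9   27.36  -7.93  47.64  10.48 -10.94   0.41   3.85   1.01]
 L 4.06 R 8.0
real	0m21.556s
user	0m33.047s
sys	0m5.472s
```

```bash
python3 - <<'E'
from h import *
F=np.load('avg.npy').mean(2)
def esf(c0,c1,r0,r1,flip):
    cols=np.arange(c0,c1);pos=[]
    for c in cols:
        g=F[r0:r1,c];g=g[::-1] if flip else g
        i=np.argmax(g<144);pos.append(i-1+(g[i-1]-144)/(g[i-1]-g[i]))
    pos=np.array(pos);k=np.polyfit(cols,pos,1);D=[];V=[]
    for c in cols:
        g=F[r0:r1,c];g=g[::-1] if flip else g
        D+=list(np.arange(len(g))-np.polyval(k,c));V+=list(g)
    D=np.array(D);V=np.array(V);s=np.argsort(D)
    print('slope',k[0].round(3),'resid',(pos-np.polyval(k,cols)).round(2))
    print('  ',[int(np.interp(x,D[s],np.convolve(np.pad(V[s],2,'edge'),np.ones(5)/5,'valid'))) for x in np.arange(-3,3.1,.5)])
print('L near');esf(184,202,238,254,False);print('R near');esf(233,250,244,260,False)
print('L far');esf(186,204,212,228,True);print('R far');esf(236,252,220,236,True)
E
```

```text
L near
slope 0.06 resid [-0.21 -0.06  0.01  0.02 -0.    0.01  0.03  0.05  0.08  0.12  0.13  0.11
  0.03 -0.01 -0.02  0.   -0.06 -0.22]
   [252, 251, 247, 239, 213, 186, 135, 112, 70, 57, 39, 35, 33]
R near
slope 0.103 resid [-0.   -0.01 -0.04 -0.05 -0.04  0.04  0.09  0.1   0.06 -0.   -0.06 -0.09
 -0.03  0.02  0.01 -0.01  0.  ]
   [252, 252, 250, 243, 223, 190, 140, 104, 70, 47, 40, 34, 36]
L far
slope -0.062 resid [-0.01  0.14  0.08  0.02  0.01  0.04 -0.01 -0.08 -0.09 -0.09 -0.12 -0.1
 -0.07 -0.04  0.01  0.07  0.13  0.12]
   [252, 251, 251, 242, 235, 181, 150, 94, 61, 41, 31, 31, 33]
R far
slope -0.114 resid [-0.    0.02  0.05  0.03 -0.07 -0.12 -0.08 -0.01  0.07  0.07  0.05  0.09
  0.05 -0.04 -0.09 -0.03]
   [252, 252, 251, 243, 232, 187, 147, 99, 61, 43, 33, 33, 34]
```

```bash
python3 - <<'E'
from h import *
F=np.load('avg.npy')
for n,x,y,a,rows in(('L',.504,.2735,-.077,(210,258)),('R',.4805,.1043,-.115,(218,264))):
    R=np.array([[np.cos(a),-np.sin(a),0],[np.sin(a),np.cos(a),0],[0,0,1]])
    L=lambda p:px('top',R@np.array(p)+[x,y,0])
    print(n,'face px height',L((-.038,0,0))-L((-.038,0,.04)),'side',L((0,-.033,0))-L((0,-.033,.04)))
    u=np.linspace(-.033,.033,400)
    n_=np.array([px('top',R@np.array((-.038,t,.04))+[x,y,0]) for t in u]);f_=np.array([px('top',R@np.array((.038,t,.04))+[x,y,0]) for t in u])
    for ch in (0,1,2,None):
        G=F.mean(2) if ch is None else F[:,:,ch];out=[]
        for c in range(int(n_[:,0].min())+3,int(n_[:,0].max())-1):
            nr=np.interp(c,n_[::-1,0],n_[::-1,1]);fr=np.interp(c,f_[::-1,0],f_[::-1,1])
            g=G[rows[0]:rows[1],c];bg=np.median(G[rows[0]+38:rows[1],c]);wv=np.median(G[220 if n=='L' else 228:240,c]) if False else 252
            # near half sum only from mid row; far crossing-based
            m=int((nr+fr)//2)-rows[0];bgn=G[rows[1]-4:rows[1],c].mean();bgf=G[int(fr)-6:int(fr)-3,c].mean()
            near=((g[m:]-bgn)/(wv-bgn)).sum()-.5+m+rows[0]; far=-(((g[:m]-bgf)/(wv-bgf)).sum())+m-.5+rows[0]
            out.append(near-far-(nr-fr))
        print(ch,np.round(out,2))
E
```

```text
L face px height [2.5 1.5] side [2.2 1.8]
0 [-2.24  1.23  2.17  2.29  2.26  2.21  2.21  2.23  2.19  2.16  2.24  2.16
  2.09  2.04  2.04  2.02]
1 [-1.84  1.48  2.35  2.46  2.42  2.41  2.37  2.42  2.37  2.34  2.38  2.36
  2.22  2.19  2.26  2.19]
2 [-3.47  0.28  1.48  1.66  1.59  1.52  1.5   1.54  1.56  1.48  1.59  1.55
  1.4   1.33  1.44  1.37]
None [-2.52  1.    2.    2.14  2.09  2.05  2.03  2.07  2.04  1.99  2.07  2.02
  1.9   1.86  1.91  1.86]
R face px height [1.1 1.3] side [0.8 1.6]
0 [-0.55  1.53  2.04  2.18  2.26  2.2   2.1   2.07  1.88  1.92  1.84  1.99
  1.99  1.94  1.93]
1 [0.03 1.82 2.17 2.27 2.34 2.31 2.25 2.2  2.03 2.08 2.03 2.14 2.21 2.14
 2.12]
2 [-1.14  0.9   1.27  1.31  1.44  1.4   1.39  1.36  1.2   1.25  1.25  1.35
  1.33  1.3   1.25]
None [-0.56  1.41  1.82  1.92  2.01  1.97  1.91  1.88  1.7   1.75  1.7   1.83
  1.84  1.79  1.77]
```

```bash
python3 - <<'E'
from h import *
F=np.load('avg.npy')
def mom(c0,c1,r0,r1,flip,ch):
    G=F.mean(2) if ch is None else F[:,:,ch]; o=[]
    for c in range(c0,c1):
        g=G[r0:r1,c];g=g[::-1] if flip else g
        l=-np.diff(g);l[abs(l)<1.5]=0;x=np.arange(len(l));m=(l*x).sum()/l.sum();v=(l*(x-m)**2).sum()/l.sum();s=(l*(x-m)**3).sum()/l.sum()
        o.append((v,s,l.sum()))
    o=np.array(o);return o.mean(0).round(3),o[:,0].round(2)
for ch in(None,0,2):
    print(ch)
    print(' L near',*mom(186,203,239,254,False,ch));print(' R near',*mom(234,251,245,260,False,ch))
    print(' L far',*mom(188,202,212,228,True,ch));print(' R far',*mom(237,251,220,236,True,ch))
for c in((.466,.274),(.443,.108)):
    for k in(0,.04): print(px('top',(*c,k)))
E
```

```text
None
 L near [  1.142  -0.253 216.371] [0.85 0.74 0.8  1.09 0.8  1.13 1.6  1.08 1.1  0.78 1.12 1.33 1.13 1.27
 1.12 1.32 2.16]
 R near [9.10000e-01 1.58000e-01 2.16229e+02] [0.98 0.69 0.69 1.07 1.   0.8  0.81 1.11 1.35 1.14 0.99 0.88 0.59 0.77
 0.95 0.93 0.72]
 L far [7.22000e-01 1.25000e-01 2.17919e+02] [0.25 1.34 0.28 0.45 0.7  0.65 0.33 0.22 1.28 0.59 0.83 1.25 0.94 0.99]
 R far [  0.373  -2.758 215.992] [-1.34 -0.17  0.76  0.93  0.13  0.06  0.65  1.07  1.21  0.99  0.59  0.8
  0.79 -1.26]
0
 L near [1.17600e+00 8.50000e-02 2.18137e+02] [1.16 0.57 1.03 1.08 0.52 1.12 1.54 1.37 1.12 1.08 1.18 1.45 1.13 1.02
 1.09 1.18 2.36]
 R near [  0.953   0.552 217.593] [0.93 0.96 1.01 0.94 0.98 0.79 0.77 1.26 1.38 1.48 0.86 0.88 0.64 0.97
 1.03 0.91 0.42]
 L far [  0.885   1.616 220.333] [0.36 0.75 0.92 0.07 1.41 0.73 0.25 0.51 1.57 0.46 1.79 1.3  1.22 1.05]
 R far [-4.70000e-02 -6.03600e+00  2.15589e+02] [-2.87 -0.95  0.14  0.62  0.34  0.31  0.64  1.24  1.05  0.92  0.48  0.7
  0.07 -3.36]
2
 L near [  1.237  -0.301 213.466] [0.89 1.24 0.77 1.33 0.84 1.15 1.78 1.33 1.11 0.85 1.38 1.12 1.23 1.15
 1.22 1.48 2.14]
 R near [1.0070e+00 1.3600e-01 2.1452e+02] [1.08 1.14 1.17 1.26 0.9  0.52 0.8  1.08 1.47 1.18 0.95 0.96 0.71 0.88
 1.08 1.01 0.91]
 L far [7.61000e-01 1.00000e-03 2.14643e+02] [0.05 1.61 0.24 0.84 0.71 0.68 0.42 0.69 1.41 0.74 0.77 0.92 0.16 1.4 ]
 R far [  0.666  -1.101 214.786] [ 0.19  0.33  0.81  0.71  0.1   0.19  0.69  1.41  1.87  0.3   0.63  0.87
  1.44 -0.22]
[194.5 245.5]
[192. 244.]
[242.1 251.8]
[241.  250.4]
```

```bash
python3 - <<'E'
import cv2,numpy as np
from h import px
a=cv2.imread('pics/t2.png').mean(2)
s=cv2.resize(a,(145,90),interpolation=cv2.INTER_AREA) # rows 190.., cols 130..
for n,c0,x,y in(('L',190,.426,.277),('R',239,.4036,.112)):
    print(n,'rim',px('top',(x,y,.076)),'foot',px('top',(x,y,0)))
    print(s[55:82,c0-130-4:c0-130+6].round().astype(int))
F=np.load('avg.npy').mean(2);print('now L/R same style')
print(F[241:254,188:202].astype(int));
E
```

```text
L rim [188.2 254.8] foot [193.2 257.1]
[[194 194 179 161 155 159 177 200 201 187]
 [208 209 182 157 151 167 199 220 210 177]
 [228 223 190 161 158 189 224 232 211 172]
 [238 229 190 159 167 206 236 237 210 169]
 [240 229 186 157 172 215 241 236 204 167]
 [240 226 182 155 173 219 242 234 197 164]
 [242 223 177 152 176 224 243 233 192 159]
 [241 221 175 156 182 226 244 233 189 157]
 [241 221 179 164 189 228 243 228 188 164]
 [237 219 191 181 199 226 236 226 204 197]
 [213 203 194 192 204 223 232 229 226 230]
 [165 166 170 173 183 196 207 209 214 222]
 [117 124 133 140 146 151 156 160 164 170]
 [ 78  79  88  97 103 101 105 107 110 111]
 [ 49  48  52  56  59  59  62  61  63  60]
 [ 33  35  39  41  35  35  34  36  37  36]
 [ 34  33  36  38  35  31  28  32  35  34]
 [ 34  33  36  38  37  34  35  33  32  33]
 [ 33  36  35  31  32  35  36  29  30  32]
 [ 31  35  28  28  35  29  30  34  37  30]
 [ 33  34  38  32  31  32  31  36  37  30]
 [ 33  28  34  32  33  32  34  38  35  36]
 [ 32  33  35  31  29  35  34  32  30  30]
 [ 29  31  32  34  37  35  35  33  33  31]
 [ 33  35  33  33  32  32  34
[... 1388 characters left out ...]
2 252 252 252 252 252 252 252 252 252 252 252 252]
 [250 250 251 251 251 251 251 251 251 251 251 252 253 251]
 [232 233 235 238 240 243 245 245 245 244 247 249 250 244]
 [164 168 175 182 189 197 205 207 206 205 212 220 220 205]
 [ 93  99 103 108 114 121 127 129 128 130 133 140 139 133]
 [ 48  52  52  55  57  61  64  65  66  68  71  71  72  74]
 [ 33  35  34  34  34  35  37  37  38  39  38  38  39  42]
 [ 34  33  33  34  34  34  34  34  34  34  33  32  34  34]
 [ 35  35  34  35  36  35  35  34  35  33  32  34  32  33]
 [ 34  35  36  35  36  36  35  34  34  35  33  33  33  32]
 [ 36  36  33  35  36  35  34  33  34  34  33  31  33  32]
 [ 36  35  36  34  33  34  34  35  33  33  34  32  33  32]]
```

```bash
cat > st2.py <<'E'
import st; from st import *
F=np.load('avg.npy').mean(2)
rois=((187,208,201,253),(236,216,250,259))
def big(r): return (r[0]-18,r[1]-8,r[2]+18,r[3]+8)
for hyp in((0,0),(1,0),(0,1)):
  for bfix in(None,200):
    def model(v,i):
        b=bfix or v[6]*100
        m=render(v[3*i:3*i+3]/100*np.array([1,1,1]),big(rois[i]),hyp[i],b,100,v[7])
        return m[8:-8,18:-18]
    def res(v):
        r=[]
        for i in(0,1):
            u=v.copy();d=model(u,i)-F[rois[i][1]:rois[i][3],rois[i][0]:rois[i][2]];r.append(d.ravel())
        return np.r_[np.concatenate(r),(v[1]-27.35)*20,(v[4]-10.44)*20]
    best=min((least_squares(res,[50.3,27.35,-7.7,48,10.44,-11,b,1.0],diff_step=2e-3,x_scale=[.1,.1,1,.1,.1,1,.2,.1]) for b in(.8,1.4,2.1)),key=lambda s:s.cost)
    print(hyp,bfix,best.x.round(2),'cost',round(best.cost))
    k=0
    for i in(0,1):
        h,w_=rois[i][3]-rois[i][1],rois[i][2]-rois[i][0];d=best.fun[k:k+h*w_].reshape(h,w_);k+=h*w_
        e=d[h//2:];print('  ','LR'[i],'near rms',np.sqrt((e**2).mean()).round(2),'far rms',np.sqrt((d[:h//2]**2).mean()).round(2),'rows',e.mean(1).round(0)[-18:].astype(int))
E
timeout 400 python3 st2.py
```

```text
(0, 0) None [ 50.5   27.21  -7.97  48.18  10.4  -11.77   3.32   1.02] cost 144583
   L near rms 6.23 far rms 28.3 rows [  1   1   1   1   1   1   1   3  10  10  -5 -18 -12   0   1   0   0   0]
   R near rms 3.88 far rms 9.29 rows [ 1  1  1  1  1  1  1  2  5  6 -4 -8 -5  0  0 -1 -1  0]Traceback (most recent call last):
  File "st2.py", line 16, in <module>
    best=min((least_squares(res,[50.3,27.35,-7.7,48,10.44,-11,b,1.0],diff_step=2e-3,x_scale=[.1,.1,1,.1,.1,1,.2,.1]) for b in(.8,1.4,2.1)),key=lambda s:s.cost)
  File "st2.py", line 16, in <genexpr>
    best=min((least_squares(res,[50.3,27.35,-7.7,48,10.44,-11,b,1.0],diff_step=2e-3,x_scale=[.1,.1,1,.1,.1,1,.2,.1]) for b in(.8,1.4,2.1)),key=lambda s:s.cost)
              ~~~~~~~~~~~~~^^^^^^^^^^^^^^^^^^^^^^^^^^^^^^^^^^^^^^^^^^^^^^^^^^^^^^^^^^^^^^^^^^^^^^^^^^^^^^^^^^^^^^^^^
    return func(*args, **kwargs)
    result = trf(vector_fun.fun, vector_fun.jac, x0, f0, J0, lb, ub, ftol, xtol,
                 gtol, max_nfev, x_scale, loss_function, tr_solver,
                 tr_options.copy(), verbose, callback=callback_wrapped)
    return t
[... 366 characters left out ...]
               ~~~~~~~~^^^
    return self.f(x, *self.args, **self.kwargs)
           ~~~~~~^^^^^^^^^^^^^^^^^^^^^^^^^^^^^^
  File "st2.py", line 14, in res
    u=v.copy();d=model(u,i)-F[rois[i][1]:rois[i][3],rois[i][0]:rois[i][2]];r.append(d.ravel())
                 ~~~~~^^^^^
  File "st2.py", line 9, in model
    m=render(v[3*i:3*i+3]/100*np.array([1,1,1]),big(rois[i]),hyp[i],b,100,v[7])
  File "st.py", line 24, in render
    im=cv2.GaussianBlur(im,(0,0),sg*K)
cv2.error: OpenCV(4.12.0) /io/opencv/modules/imgproc/src/smooth.dispatch.cpp:293: error: (-215:Assertion failed) ksize.width > 0 && ksize.width % 2 == 1 && ksize.height > 0 && ksize.height % 2 == 1 in function 'createGaussianKernels'
```

```bash
sed -i 's/,253,np.float32)/,A,np.float32)/; s/def render(p,roi,st,b,bs,sg)/def render(p,roi,st,b,bs,sg,A=253)/; s/GaussianBlur(im,(0,0),sg\*K)/GaussianBlur(im,(0,0),max(sg,.3)*K)/; s/return cv2.resize(im,(x1-x0,y1-y0),interpolation=cv2.INTER_AREA)/return np.minimum(cv2.resize(im,(x1-x0,y1-y0),interpolation=cv2.INTER_AREA),252)/' st.py
cat > st2.py <<'E'
import st; from st import *
F=np.load('avg.npy').mean(2)
rois=((188,214,202,252),(237,219,251,258))
def big(r): return (r[0]-18,r[1]-8,r[2]+18,r[3]+8)
def go(hyp,bfix):
    def model(v,i):
        m=render(np.array([v[2*i]/100,(.2735,.1043)[i],v[2*i+1]/100]),big(rois[i]),hyp[i],bfix or v[5]*100,100,v[4],v[6]*100)
        return m[8:-8,18:-18]
    D=lambda v:[model(v,i)-F[r[1]:r[3],r[0]:r[2]] for i,r in enumerate(rois)]
    res=lambda v:np.concatenate([d.ravel() for d in D(v)])
    best=min((least_squares(res,[50.3,-7.0,48,-11,.95,b,3],diff_step=2e-3,x_scale=[.1,1,.1,1,.1,.2,.3]) for b in((2,) if bfix else (1,2))),key=lambda s:s.cost)
    print(hyp,bfix,best.x.round(2),'cost',round(best.cost))
    for i,d in enumerate(D(best.x)):
        h=len(d)//2;print('  ','LR'[i],'near',np.sqrt((d[h:]**2).mean()).round(2),'far',np.sqrt((d[:h]**2).mean()).round(2),d.mean(1).round(0)[-12:].astype(int),d.mean(1).round(0)[:10].astype(int))
for hyp in((0,0),(1,0),(0,1)):
    for b in(None,160,220): go(hyp,b)
E
timeout 500 python3 st2.py
```

```text
(0, 0) None [ 50.42  -6.44  48.09 -11.15   1.05   2.81   3.13] cost 9304
   L near 4.8 far 3.95 [ 0 -1 -1 -1  7  3 -8 -7  1  1  1  0] [ 2  1  1  1  2  4  5 -3 -2  8]
   R near 3.62 far 4.18 [ 0  0  0  0  2  6  1  1  2  0 -1 -1] [-5 -2  0  0  1  0  2  5  3  1]
(0, 0) 160 [ 50.31  -7.66  47.99 -11.44   1.18   1.92   3.79] cost 10865
   L near 4.92 far 4.22 [  0   0   0   0   7  -4 -11  -3   3   2   1   0] [ 2  1  1  1  2  5  6 -5 -5  8]
   R near 4.33 far 4.47 [ 0  0  0  0  3  7  0  4  5  1 -1 -1] [-5 -2  0  0  1  0  2  5  3  1]
(0, 0) 220 [ 50.37  -7.12  48.04 -11.51   1.1    2.     3.47] cost 9508
   L near 4.57 far 4.01 [ 0  0  0 -1  7 -2 -9 -4  2  1  1  0] [ 2  1  1  1  2  4  5 -5 -3  8]
   R near 3.94 far 4.26 [ 0  0  0  0  3  5  0  3  4  1 -1 -1] [-5 -2  0  0  1  0  2  5  3  0]
(1, 0) None [ 50.34  -8.5   48.07 -10.36   1.13   2.65   3.44] cost 16857
   L near 6.69 far 5.04 [  0   0  -1  -2   4 -15 -16  -6   2   1   1   0] [  2   1   1   1   2   4   5  -8 -12   4]
   R near 4.88 far 5.61 [ 0  0  0  0  3 12  7  6  4  1 -1 -1] [-5 -2  0  0  1  0  2  6  7  7]
(1, 0) 160 [ 50.27  -7.
[... 621 characters left out ...]
near 4.07 far 4.21 [ 0  0  0  0  8  8 -2 -2  3  1  1  0] [ 2  1  1  1  2  5  7  0  5 10]
   R near 4.17 far 4.2 [ 0  0  0  0  3 -1 -8  0  3  1 -1 -1] [-5 -2  0  0  1  0  2  4  0 -6]
(0, 1) 160 [ 50.3   -7.05  47.96 -11.73   1.21   2.     3.93] cost 9592
   L near 4.31 far 4.13 [ 0  0  0  0  8  2 -7 -1  4  2  1  0] [ 2  1  1  1  2  5  7 -2  0  9]
   R near 4.18 far 4.27 [ 0  0  0  0  3  6 -5  0  4  1 -1 -1] [-5 -2  0  0  1  0  2  5  2 -3]
(0, 1) 220 [ 50.35  -7.01  47.99 -12.17   1.15   2.     3.69] cost 9159
   L near 4.08 far 4.11 [ 0  0  0  0  8  6 -4 -1  3  1  1  0] [ 2  1  1  1  2  5  7 -1  4  9]
   R near 4.1 far 4.19 [ 0  0  0  0  3  2 -6  0  4  1 -1 -1] [-5 -2  0  0  1  0  2  4  1 -5]
```

Emit:
move_arm:
  deltas:
    - {"x":-0.035,"y":0.035,"z":0,"wx":0,"wy":0,"wz":-2,"hand":0}
    - {"x":-0.08,"y":0.075,"z":0,"wx":0,"wy":0,"wz":-5.4,"hand":0}
    - {"x":-0.125,"y":0.115,"z":0,"wx":0,"wy":0,"wz":-5.4,"hand":0}
    - {"x":-0.175,"y":0.15,"z":0,"wx":0,"wy":0,"wz":-5.4,"hand":0}
    - {"x":-0.225,"y":0.185,"z":0,"wx":0,"wy":0,"wz":-5.4,"hand":0}
    - {"x":-0.275,"y":0.215,"z":0.02,"wx":0,"wy":0,"wz":-5.4,"hand":0}
    - {"x":-0.324,"y":0.24,"z":0.04,"wx":0,"wy":0,"wz":-5.4,"hand":0}
    - {"x":-0.324,"y":0.24,"z":0.05,"wx":0,"wy":0,"wz":-5.4,"hand":0}

```text
time: 11.3
tool_pos: [0.408, 0.1012, 0.1769]
tool_rot: [-3.141, 0.001, 1.565]
contact_force: [-0.2, 0.8, -0.0]
opening: 0.0006
```

```bash
python3 -c "
from h import *
to(.405,.1045,.018,np.pi/2)"
```

```text
t 11.3 at [0.408  0.1012 0.1769] [-3.141e+00  1.000e-03  1.565e+00] F [-0.2  0.8 -0. ] d [ 0.0033 -0.0029  0.1589] turn [-0.03  0.03 -0.34]
```

Emit:
move_arm:
  deltas:
    - {"x":0,"y":-0.002,"z":0.04,"wx":0,"wy":0,"wz":0,"hand":0}
    - {"x":0,"y":-0.002,"z":0.085,"wx":0,"wy":0,"wz":0,"hand":0}
    - {"x":0,"y":-0.002,"z":0.125,"wx":0,"wy":0,"wz":0,"hand":0}
    - {"x":0,"y":-0.002,"z":0.15,"wx":0,"wy":0,"wz":0,"hand":0}
    - {"x":0,"y":-0.002,"z":0.159,"wx":0,"wy":0,"wz":0,"hand":0}
    - {"x":0,"y":-0.002,"z":0.159,"wx":0,"wy":0,"wz":0,"hand":0}

```text
time: 12.05
tool_pos: [0.4051, 0.1049, 0.0188]
tool_rot: [-3.141, -0.0, 1.572]
contact_force: [0.3, -0.3, 0.6]
opening: 0.0006
```

```bash
python3 -c "
from h import *
to(.47,.1045,.018,np.pi/2)"
```

```text
t 12.05 at [0.4051 0.1049 0.0188] [-3.141 -0.     1.572] F [ 0.3 -0.3  0.6] d [-0.0004  0.0649  0.0008] turn [-0.01 -0.01  0.04]
```

Emit:
move_arm:
  deltas:
    - {"x":0,"y":0.008,"z":0,"wx":0,"wy":0,"wz":0,"hand":0}
    - {"x":0,"y":0.016,"z":0,"wx":0,"wy":0,"wz":0,"hand":0}
    - {"x":0,"y":0.024,"z":0,"wx":0,"wy":0,"wz":0,"hand":0}
    - {"x":0,"y":0.032,"z":0,"wx":0,"wy":0,"wz":0,"hand":0}
    - {"x":0,"y":0.04,"z":0,"wx":0,"wy":0,"wz":0,"hand":0}
    - {"x":0,"y":0.048,"z":0,"wx":0,"wy":0,"wz":0,"hand":0}
    - {"x":0,"y":0.056,"z":0,"wx":0,"wy":0,"wz":0,"hand":0}
    - {"x":0,"y":0.064,"z":0,"wx":0,"wy":0,"wz":0,"hand":0}

```text
time: 13.05
tool_pos: [0.4696, 0.1043, 0.0187]
tool_rot: [-3.142, -0.0, 1.571]
contact_force: [-0.4, 0.5, 2.0]
opening: 0.0005
```

Emit:
move_arm:
  deltas:
    - {"x":0,"y":-0.01,"z":0,"wx":0,"wy":0,"wz":0,"hand":0}
    - {"x":0,"y":-0.04,"z":0,"wx":0,"wy":0,"wz":0,"hand":0}
    - {"x":0,"y":-0.06,"z":-0.05,"wx":0,"wy":0,"wz":0,"hand":0}
    - {"x":0.04,"y":-0.065,"z":-0.11,"wx":0,"wy":0,"wz":0,"hand":0}
    - {"x":0.1,"y":-0.065,"z":-0.16,"wx":0,"wy":0,"wz":0,"hand":0}
    - {"x":0.16,"y":-0.07,"z":-0.18,"wx":0,"wy":0,"wz":0,"hand":0}
    - {"x":0.22,"y":-0.11,"z":-0.2,"wx":0,"wy":0,"wz":0,"hand":0}
    - {"x":0.25,"y":-0.16,"z":-0.2,"wx":0,"wy":0,"wz":0,"hand":0}

```text
time: 14.05
tool_pos: [0.3273, 0.3389, 0.2164]
tool_rot: [3.14, -0.002, 1.57]
contact_force: [0.5, 1.4, -0.5]
opening: 0.0003
```

```bash
python3 -c "
from h import *
to(.4,.1,.018,np.pi/2)"
```

```text
t 14.05 at [0.3273 0.3389 0.2164] [ 3.14e+00 -2.00e-03  1.57e+00] F [ 0.5  1.4 -0.5] d [-0.2392  0.0724  0.1982] turn [ 0.11 -0.1  -0.02]
```

Emit:
move_arm:
  deltas:
    - {"x":0.05,"y":-0.05,"z":0,"wx":0,"wy":0,"wz":0,"hand":0}
    - {"x":0.09,"y":-0.1,"z":0,"wx":0,"wy":0,"wz":0,"hand":0}
    - {"x":0.12,"y":-0.13,"z":0,"wx":0,"wy":0,"wz":0,"hand":0}

```text
time: 14.42
tool_pos: [0.1954, 0.4575, 0.2154]
tool_rot: [-3.141, 0.0, 1.572]
contact_force: [0.2, 0.9, -0.4]
opening: 0.0002
```

```bash
python3 - <<'E'
from h import *
F=np.mean([viewer.read_camera('top').astype(float) for _ in range(12)],0);np.save('avg2.npy',F);T=F.astype(np.uint8)
r=(225,212,256,248)
print(px('top',(.526,.1,.04)),px('top',(.488,.1,.04)),px('top',(.488,.1,0)))
G=F.mean(2);print(G[226:242,228:254].round().astype(int))
a=cv2.resize(np.ascontiguousarray(T[195:265,170:260,::-1]),(770,600),interpolation=cv2.INTER_CUBIC);cv2.imwrite('pics/t9.png',a)
E
```

```text
[243.6 226.2] [243.5 237.2] [244.6 238.9]
[[ 33  31  54 137 230 252 253 252 252 252 252 252 252 252 252 252 252 252
  252 252 252 252 252 236 161  81]
 [ 33  31  54 136 229 252 252 252 252 252 252 252 252 252 252 252 252 252
  252 252 252 252 252 236 162  83]
 [ 32  34  56 136 230 252 252 252 252 252 252 252 252 252 252 252 252 252
  252 252 252 252 252 236 162  87]
 [ 33  33  55 136 229 252 252 252 252 252 252 252 252 252 252 252 252 252
  252 252 252 252 252 236 163  90]
 [ 35  33  56 136 229 252 252 252 252 252 252 252 252 252 252 252 252 252
  252 252 252 252 252 236 164  92]
 [ 32  32  54 135 229 252 253 252 252 252 252 252 252 252 252 252 252 252
  252 252 252 252 252 236 164  94]
 [ 34  34  53 135 229 252 253 252 252 252 252 252 252 252 252 252 252 252
  252 252 252 252 252 236 165  91]
 [ 33  33  55 137 229 252 253 252 252 252 252 252 252 252 252 252 252 252
  252 252 252 252 252 237 166  90]
 [ 36  35  57 138 229 252 253 252 252 252 252 252 252 252 252 252 252 252
  252 252 252 252 252 240 176  94]
 [ 35  34  60 140 229 253 253 252 252 252 252 252 252 252 252 252 252 252
  252 252 252 253 253 241 181  99]
 [ 34  36  61 134 220 249 252 251 251 251 251 251 250 250 250 251 251 251
  251 251 251 251 250 235 174  97]
 [ 34  35  53 113 185 228 234 231 229 228 226 224 223 221 221 223 224 223
  222 224 224 226 224 202 150  87]
 [ 34  36  42  80 132 163 166 156 153 151 146 139 138 139 139 140 139 136
  138 143 146 149 155 149 118  72]
 [ 35  35  38  51  79  98  96  85  80  80  74  67  65  69  70  69  64  63
   69  76  80  81  90  95  82  57]
 [ 36  38  38  38  46  53  51  45  44  45  41  38  39  39  37  36  37  38
   40  44  44  45  51  55  50  40]
 [ 37  38  34  37  38  37  37  37  37  36  35  37  35  34  35  36  35  36
   37  37  36  35  35  37  36  37]]
```

View pics/t9.png

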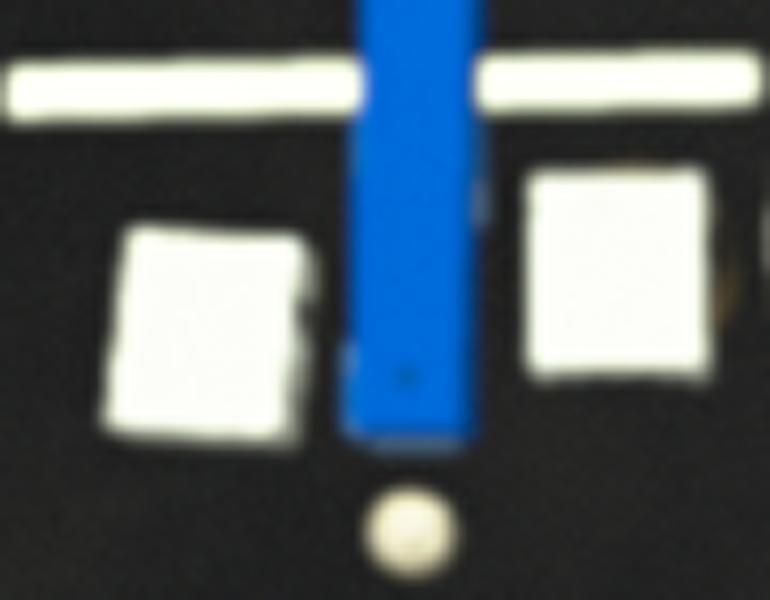

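```bash
python3 - <<'E'
from st import *
F=np.load('avg2.npy').mean(2)
r=(236,208,251,246);B=(218,200,269,254)
for h in(0,1):
    D=lambda v:(render(np.array([v[0]/100,v[3]/100,v[1]/100]),B,h,220,100,v[2],350)[8:-8,18:-18]-F[r[1]:r[3],r[0]:r[2]])[5:]
    s=least_squares(lambda v:D(v).ravel(),[52.6,0,1.1,10.4],diff_step=2e-3,x_scale=[.1,1,.1,.1]);print('stamp' if h else 'blank',s.x.round(2),round(s.cost))
for c in(230,238,246,254):
    g=F[195:212,c]-35;v=(g*np.arange(195,212)).sum()/g.sum();print(w('top',c,v))
# y from left edge, z=.04 ; row 232
print(w('top',231.05,232,.04),monitor.observe()['time'])
to(.45,.1045,.018,np.pi/2)
E
```

```text
blank [52.8  -0.57  1.02 10.76] 19143
stamp [52.71  0.    1.11  9.89] 3375
[ 0.613   0.1533 -0.    ]
[0.6132 0.1248 0.    ]
[0.6139 0.0963 0.    ]
[0.6137 0.0678 0.    ]
[0.5062 0.1426 0.04  ] 15.025
t 15.03 at [0.1987 0.4566 0.2156] [ 3.141 -0.     1.569] F [ 1.1  0.  -0.7] d [-0.3517  0.2518  0.1976] turn [ 0.01 -0.   -0.09]
```

The near face is bright at both ends and darker in the middle, and the stamped model fits far better than the blank one (cost 3375 against 19143). So the right crate is the stamped one. It now lies square at x ≈ 0.527, and the line is at x ≈ 0.613.

Emit:
move_arm:
  deltas:
    - {"x":-0.035,"y":0.035,"z":0,"wx":0,"wy":0,"wz":0,"hand":0}
    - {"x":-0.08,"y":0.075,"z":0,"wx":0,"wy":0,"wz":0,"hand":0}
    - {"x":-0.13,"y":0.115,"z":0,"wx":0,"wy":0,"wz":0,"hand":0}
    - {"x":-0.18,"y":0.15,"z":0,"wx":0,"wy":0,"wz":0,"hand":0}
    - {"x":-0.23,"y":0.185,"z":0,"wx":0,"wy":0,"wz":0,"hand":0}
    - {"x":-0.28,"y":0.22,"z":0.02,"wx":0,"wy":0,"wz":0,"hand":0}
    - {"x":-0.325,"y":0.243,"z":0.03,"wx":0,"wy":0,"wz":0,"hand":0}
    - {"x":-0.35,"y":0.243,"z":0.04,"wx":0,"wy":0,"wz":0,"hand":0}

```text
time: 16.02
tool_pos: [0.4424, 0.1042, 0.1751]
tool_rot: [3.141, 0.0, 1.567]
contact_force: [-0.7, -0.6, 0.2]
opening: 0.0002
```

```bash
python3 -c "
from h import *
to(.445,.1065,.018,np.pi/2)"
```

```text
t 16.02 at [0.4424 0.1042 0.1751] [3.141 0.    1.567] F [-0.7 -0.6  0.2] d [0.0023 0.0024 0.1571] turn [ 0.04  0.01 -0.2 ]
```

Emit:
move_arm:
  deltas:
    - {"x":0,"y":0.001,"z":0.04,"wx":0,"wy":0,"wz":0,"hand":0}
    - {"x":0,"y":0.001,"z":0.085,"wx":0,"wy":0,"wz":0,"hand":0}
    - {"x":0,"y":0.001,"z":0.125,"wx":0,"wy":0,"wz":0,"hand":0}
    - {"x":0,"y":0.001,"z":0.15,"wx":0,"wy":0,"wz":0,"hand":0}
    - {"x":0,"y":0.001,"z":0.157,"wx":0,"wy":0,"wz":0,"hand":0}
    - {"x":0,"y":0.001,"z":0.157,"wx":0,"wy":0,"wz":0,"hand":0}

```text
time: 16.77
tool_pos: [0.4423, 0.1069, 0.0188]
tool_rot: [3.141, -0.0, 1.57]
contact_force: [0.4, 0.8, -0.5]
opening: 0.0005
```

```bash
python3 -c "
from h import *
to(.5555,.1065,.018,np.pi/2)"
```

```text
t 16.77 at [0.4423 0.1069 0.0188] [ 3.141 -0.     1.57 ] F [ 0.4  0.8 -0.5] d [-0.0003  0.1132  0.0008] turn [ 0.01 -0.01 -0.02]
```

Pushing a total of 113 mm in two calls.

Emit:
move_arm:
  deltas:
    - {"x":0,"y":0.01,"z":0,"wx":0,"wy":0,"wz":0,"hand":0}
    - {"x":0,"y":0.02,"z":0,"wx":0,"wy":0,"wz":0,"hand":0}
    - {"x":0,"y":0.028,"z":0,"wx":0,"wy":0,"wz":0,"hand":0}
    - {"x":0,"y":0.036,"z":0,"wx":0,"wy":0,"wz":0,"hand":0}
    - {"x":0,"y":0.044,"z":0,"wx":0,"wy":0,"wz":0,"hand":0}
    - {"x":0,"y":0.052,"z":0,"wx":0,"wy":0,"wz":0,"hand":0}
    - {"x":0,"y":0.06,"z":0,"wx":0,"wy":0,"wz":0,"hand":0}
    - {"x":0,"y":0.068,"z":0,"wx":0,"wy":0,"wz":0,"hand":0}

```text
time: 17.77
tool_pos: [0.5105, 0.107, 0.0186]
tool_rot: [3.142, -0.0, 1.571]
contact_force: [-1.1, -0.5, 1.5]
opening: 0.0005
```

```bash
python3 -c "
from h import *
to(.5555,.1065,.018,np.pi/2)"
```

```text
t 17.77 at [0.5105 0.107  0.0186] [ 3.142 -0.     1.571] F [-1.1 -0.5  1.5] d [-0.0005  0.045   0.0006] turn [ 0. -0. -0.]
```

Emit:
move_arm:
  deltas:
    - {"x":0,"y":0.008,"z":0,"wx":0,"wy":0,"wz":0,"hand":0}
    - {"x":0,"y":0.016,"z":0,"wx":0,"wy":0,"wz":0,"hand":0}
    - {"x":0,"y":0.024,"z":0,"wx":0,"wy":0,"wz":0,"hand":0}
    - {"x":0,"y":0.031,"z":0,"wx":0,"wy":0,"wz":0,"hand":0}
    - {"x":0,"y":0.037,"z":0,"wx":0,"wy":0,"wz":0,"hand":0}
    - {"x":0,"y":0.042,"z":0,"wx":0,"wy":0,"wz":0,"hand":0}
    - {"x":0,"y":0.045,"z":0,"wx":0,"wy":0,"wz":0,"hand":0}
    - {"x":0,"y":0.045,"z":0,"wx":0,"wy":0,"wz":0,"hand":0}

```text
time: 18.77
tool_pos: [0.5553, 0.107, 0.0186]
tool_rot: [3.141, -0.0, 1.571]
contact_force: [0.2, -0.4, -0.3]
opening: 0.0005
```

Emit:
move_arm:
  deltas:
    - {"x":0,"y":-0.02,"z":0,"wx":0,"wy":0,"wz":0,"hand":0}
    - {"x":0,"y":-0.06,"z":0,"wx":0,"wy":0,"wz":0,"hand":0}
    - {"x":0,"y":-0.11,"z":-0.04,"wx":0,"wy":0,"wz":0,"hand":0}
    - {"x":0,"y":-0.14,"z":-0.09,"wx":0,"wy":0,"wz":0,"hand":0}
    - {"x":0.04,"y":-0.15,"z":-0.14,"wx":0,"wy":0,"wz":0,"hand":0}
    - {"x":0.09,"y":-0.16,"z":-0.18,"wx":0,"wy":0,"wz":0,"hand":0}
    - {"x":0.14,"y":-0.19,"z":-0.2,"wx":0,"wy":0,"wz":0,"hand":0}
    - {"x":0.19,"y":-0.22,"z":-0.2,"wx":0,"wy":0,"wz":0,"hand":0}

```text
time: 19.77
tool_pos: [0.335, 0.2989, 0.2207]
tool_rot: [3.137, -0.003, 1.57]
contact_force: [0.5, 0.4, 0.4]
opening: 0.0006
```

Emit:
move_arm:
  deltas:
    - {"x":0.05,"y":-0.04,"z":0,"wx":0,"wy":0,"wz":0,"hand":0}
    - {"x":0.1,"y":-0.08,"z":0,"wx":0,"wy":0,"wz":0,"hand":0}
    - {"x":0.15,"y":-0.13,"z":0,"wx":0,"wy":0,"wz":0,"hand":0}
    - {"x":0.15,"y":-0.13,"z":0,"wx":0,"wy":0,"wz":0,"hand":0}

```text
time: 20.27
tool_pos: [0.2022, 0.4489, 0.2185]
tool_rot: [-3.141, -0.001, 1.576]
contact_force: [0.4, -0.3, -0.7]
opening: 0.0008
```

```bash
python3 - <<'E'
from st import *
A=np.mean([viewer.read_camera('top').astype(float) for _ in range(12)],0);np.save('avg3.npy',A);F=A.mean(2)
print(monitor.observe()['time'],monitor.observe()['tool_pos'])
B=(217,185,271,228);m=(18,8)
for h in(0,1):
    def D(v):
        d=render(np.array([v[0]/100,v[3]/100,v[1]/100]),B,h,220,100,v[2],350)-F[B[1]:B[3],B[0]:B[2]]
        o=d[:,18:-20].copy();return o
    s=least_squares(lambda v:D(v).ravel(),[61.3,0,1.1,10.6],diff_step=1e-3,x_scale=[.1,1,.1,.1],loss='soft_l1',f_scale=10);print(h,s.x.round(2),round(s.cost))
# line beside crate (rows centroid) left of crate and left lane
for c in(180,190,200,229,252,253,254):
    g=F[194:214,c]-35;print(c,w('top',c,(g*np.arange(194,214)).sum()/g.sum()),end=' ')
T=A.astype(np.uint8);C=viewer.read_camera('scene')
a=cv2.resize(np.ascontiguousarray(T[180:270,120:275,::-1]),(775,450),interpolation=cv2.INTER_CUBIC);cv2.imwrite('pics/t10.png',a)
E
```

```text
20.875 [0.20553691 0.4466967  0.21867428]
0 [61.26  1.28  0.85 10.42] 23923
1 [61.15  0.    1.04 10.4 ] 8705
180 [0.6106 0.3311 0.    ] 190 [0.6113 0.2956 0.    ] 200 [0.6119 0.26   0.    ] 229 [0.613  0.1568 0.    ] 252 [0.6157 0.0749 0.    ] 253 [0.6152 0.0714 0.    ] 254 [0.6142 0.0678 0.    ]
```

View pics/t10.png

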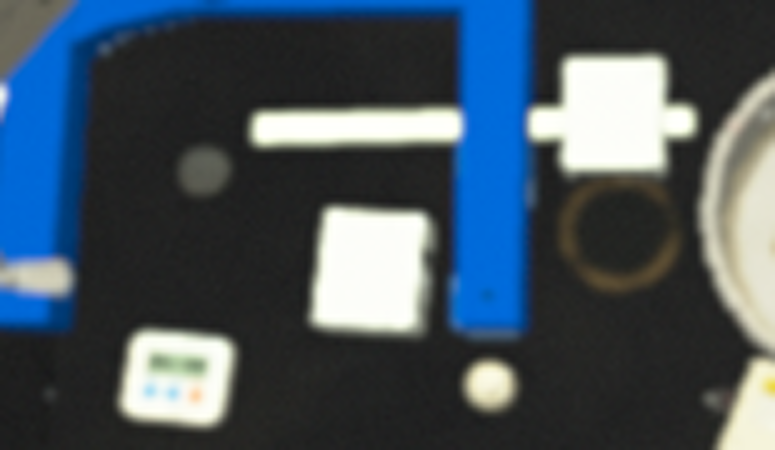

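```bash
python3 -c "
from cell import robot
print(robot.hand_in())"
```

```text
the job is handed in; nothing more can be done
None
```

The stamped crate, the one on the right, now lies across the dispatch line with the line under its middle. I handed the job in at about 21 s.

- **Tipping:** I tipped the left crate over backwards first, then the right one, with shut fingers and no gripping or lifting. Pictures confirmed both lying on their far sides.
- **Finding the stamp:** The underside is less than 2 px high in the top view, so the first reading only favoured the right crate weakly. I pushed that crate about 47 mm, still short of the line, and checked again. This time the stamp was clear: a stamped underside fitted the picture far better than a blank one (misfit 3375 against 19143).
- **Final position:** I then pushed it the rest of the way. Averaged pictures put its middle at x ≈ 0.612 (0.6115 to 0.6126 depending on the fit), and the line at x ≈ 0.613. That is about 1 mm off, within the roughly 2 mm camera calibration. It lies about square to the line.
- **Everything else:** The left crate lies where it fell, at x ≈ 0.504, short of the line. In the last picture the weight, timer and stopper look unmoved. The jar, film box, beaker and bottle were outside that picture, and the arm did not go near them. The arm was clear of everything at hand-in, and the measured forces stayed below about 3 N.

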